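# Slide measured gears into the colour-coded carrier and bolt it

### The arm

A 7-joint arm with a two-finger parallel gripper is mounted at the origin on the work surface. World frame = base frame: x ahead of the robot, y to its left, z up, the work surface at z = 0. Lengths are in m, angles in rad, forces in N, time in s.
With the tool pointing down it reaches from about 0.425 to 1.025 m from the base axis. Payload 9.4 kg.
Tool frame: the origin (TCP) lies midway between the tips of the shut fingers; the grasp point (between the pads) lies 19 mm behind it; x points along the fingers, y is the direction in which the jaws open and shut, and the axes are right-handed (so a half turn about x gives the same grasp; the last joint's range is limited). The gripper opens to 93 mm and grips with 3 to 60 N. Pads are 15 mm wide; open, the fingers measure 128 mm over their backs; the gripper's body (75 mm by 188 mm) begins 65 mm behind the grasp point.
Start: joints at [-0.077, 0.599, -0.003, 1.599, 0.002, 0.943, -0.08], TCP at [0.725, -0, 0.219] pointing down, gripper open.
Joint ranges: [-2.57, 2.57], [-0.35, 1.97], [-1.29, 1.29], [0.11, 2.56], [-1.05, 4.19], [0.11, 1.86], [-2.63, 2.63]. Speed limits (rad/s): [2.22, 2.22, 3.01, 3.01, 3.14, 3.14, 3.14].

### API

Orientations are given as a rotation vector (axis times angle).
In Python, from workcell import * gives the robot as it stands. The module is installed in compiled form; this text tells all that it offers.
- The arm moves only by the shell command python3 -m crank 'ROWS' [OPENING] [FORCE]. ROWS is JSON, a list of rows, each a list of 2 entries, a list of its own where there are three numbers: the shift along the tool's x, y, z as a fraction of full scale, then the turn about the tool's x as a fraction of full scale. A call has 1 to 10 rows; each row is the pose to reach, as a shift and turn from the pose measured when the call began, along the tool's axes at that moment; what a row does not reach only later rows make up. Full scale, the value 1, is 0.25 m for a shift and 90 degrees for a turn. A row lasts 1/12 s, in which the tool goes at most 41.7 mm and 7.16 degrees, less where a joint would pass 70% of its speed; a pose out of reach is approached as far as the arm can. A call with a number of a shift or a turn outside -1 to 1 is refused whole. A call with a gripper value outside its range is refused whole. OPENING is the closure, from 0 (fully open) to 1 (shut), set as the call begins (- or left out, the last holds). The fingers move at their own pace and stop on an object; FORCE is the grip in N (left out, the last holds). Time passes only in rows, so rows that repeat a pose let the fingers close. It gives the time, the measured TCP pose, the force and the opening at its end, in the units of the state.
- read_state(): the state, without advancing time (a new reading comes with each control period).
- grab_frame(name): name is "scene" or "side" or "wrist"; returns a dict with "image" (480x640x3 uint8, blue, green, red), "z_map" (480x640 float32, m along the optical axis (not along the pixel's ray), 0 where there is no reading), "camera_matrix" (3x3 intrinsics, pixels), "eye" and "orientation" of the camera in the world. Camera axes: x right, y up, looking along -z (the intrinsics and any distortion apply to the point x, -y, -z); pixel columns grow to the right and rows downward; lengths in m; the calibration is good to about 2 mm. A picture is of the moment at which its call begins.
- hand_in(): hands the job in, once; it reports no verdict.
The state is a dict: "time": time; "joint_pos": joint angles; "qd": joint speeds; "joint_torque": joint torques, N m; "position": TCP position; "ee_rot": TCP orientation; "contact_force": force on the tool from outside, world axes, zero at the start; "ft_torque": the same for the moment, N m; "opening": opening from 0.0 (shut) to 1.0 (fully open).
Only numpy, scipy, OpenCV 4.12 (cv2) and the standard library are available. Lean on these libraries where they do the work, as an engineer would, in place of code of your own. Each camera call takes 0.05 s, during which the arm holds its last target.

### The job

Put the measured gears away in the two-lane carrier: draw the carrier's bolt fully back, then slide every gear with a coloured stem along under the cover plates, stem up through the slot, into the lane marked with the colour of its stem, far enough in to be behind the bolt. When all of them are in, push the bolt fully shut again, and leave the stacked gears, the calculator and the pencil where they are.

Things in the scene. Friction and masses are not known exactly. Their poses are not given: they have to be found in the camera images.
- rack: fixed aluminium carrier, two parallel lanes side by side under grey cover plates. Origin: on the bench, under the middle of the line of the lane mouths; x runs into the lanes (away from the robot), y left across them, z up. Lane centre lines at y = +45 and -45 mm. Its floor, 8 mm thick and 172 mm wide, starts at x = -65 mm: an open apron before the mouths (mouths at x = 0)
- left_mouth (a point): mouth of the left lane, on its centre line at floor level (8 mm up; rack x = 0, y = +45 mm). Both lanes alike: a straight channel 58 mm wide and 160 mm long, holds three gears; plate underside 30 mm, top 36 mm above the bench (8 mm free over a gear); a slot 26 mm wide in the plates along the lane's middle, open at the mouth, lets the stems stick up
- right_mouth (a point): mouth of the right lane, at floor level, rack x = 0, y = -45 mm; a lane like the left one
- end_wall (a point): middle of the top front edge of the solid wall that ends both lanes (rack x = 160 mm, y = 0, 36 mm up; wall 45 mm thick). On the right (-y) side at the mouths a ledge for the bolt, 30 mm deep, 36 mm high, sticks out 95 mm (to rack y = -181 mm)
- marker_blue: blue block 36 x 70 x 16 mm, fixed on top of the end wall behind the lane for gears with blue stems (in either lane). Origin: centre of its underside, on the lane's centre line, at rack x = 182 mm, y = +45 or -45 mm; axes as the rack's
- marker_orange: orange block 36 x 70 x 16 mm, fixed on top of the end wall behind the lane for gears with orange stems. Origin: centre of its underside, on the lane's centre line, at rack x = 182 mm, y = +45 or -45 mm; axes as the rack's
- bolt (a joint): steel retaining bolt: a flat bar 10 mm wide lying on the cover plates (36 to 48 mm above the bench), centred at rack x = 17 mm, sliding along rack y. 0 = fully shut, across both slots so no stem can pass; grows in m as drawn to the right (rack -y); 0.14 = fully drawn, slots clear. Stays where left; about 2 N to slide; hard stops at both ends; starts within 20 mm of shut
- bolt_knob (a point): centre of the top of the bolt's upright round black grip, 18 mm in diameter, from 48 to 94 mm above the bench. With the bolt shut it is at rack x = 17 mm, y = -122 mm; it moves with the bolt, to y = -262 mm when fully drawn
- blue1: a black toothed gear, 48 mm in diameter and 14 mm thick, lying flat with a plain upright blue stem fixed in its middle: stem 14 mm in diameter, from 14 to 85 mm above the underside (about 0.2 kg, loose, standing on the bench at the start, may be absent; pressed down while slid by its stem it tips and jams). Origin: centre of the gear's underside; z along the stem
- blue2: a black toothed gear, 48 mm in diameter and 14 mm thick, lying flat with a plain upright blue stem fixed in its middle: stem 14 mm in diameter, from 14 to 85 mm above the underside (about 0.2 kg, loose, standing on the bench at the start, may be absent; pressed down while slid by its stem it tips and jams). Origin: centre of the gear's underside; z along the stem
- blue3: a black toothed gear, 48 mm in diameter and 14 mm thick, lying flat with a plain upright blue stem fixed in its middle: stem 14 mm in diameter, from 14 to 85 mm above the underside (about 0.2 kg, loose, standing on the bench at the start, may be absent; pressed down while slid by its stem it tips and jams). Origin: centre of the gear's underside; z along the stem
- orange1: a black toothed gear, 48 mm in diameter and 14 mm thick, lying flat with a plain upright orange stem fixed in its middle: stem 14 mm in diameter, from 14 to 85 mm above the underside (about 0.2 kg, loose, standing on the bench at the start, may be absent; pressed down while slid by its stem it tips and jams). Origin: centre of the gear's underside; z along the stem
- orange2: a black toothed gear, 48 mm in diameter and 14 mm thick, lying flat with a plain upright orange stem fixed in its middle: stem 14 mm in diameter, from 14 to 85 mm above the underside (about 0.2 kg, loose, standing on the bench at the start, may be absent; pressed down while slid by its stem it tips and jams). Origin: centre of the gear's underside; z along the stem
- orange3: a black toothed gear, 48 mm in diameter and 14 mm thick, lying flat with a plain upright orange stem fixed in its middle: stem 14 mm in diameter, from 14 to 85 mm above the underside (about 0.2 kg, loose, standing on the bench at the start, may be absent; pressed down while slid by its stem it tips and jams). Origin: centre of the gear's underside; z along the stem
- stack_a: stack of four black gears without stems, 52 mm in diameter, 48 mm high, to be left alone; origin under its centre
- stack_b: stack of three black gears without stems, 52 mm in diameter, 36 mm high, to be left alone; origin under its centre
- calculator: black desk calculator 150 x 100 x 16 mm, lying flat, to be left alone; origin under its centre
- pencil: green pencil 150 x 8 x 8 mm along its x axis, lying flat, to be left alone; origin under its centre
Not all that is in view belongs to the job. Leave any pink look-alike of the orange2 alone.

How it is judged:
On the way, in this order (a step that is already met when the one before it is completed fails the run):
1. the bolt is drawn fully back (value of joint bolt above 0.13 m), for 0.2 s.
2. every gear present is in the lane of its colour, under the cover plates and past the line of the bolt (x of blue1 in the frame of rack between 0.025 and 0.16 m and y of blue1 in the frame of marker_blue between -0.015 and 0.015 m and z of each of blue1, blue2, blue3, orange1, orange2, orange3 in the frame of rack below 0.013 m and angle between each of blue1, blue2, blue3, orange1, orange2, orange3's own z axis and vertical below 0.12 rad and x of blue2 in the frame of rack between 0.025 and 0.16 m and y of blue2 in the frame of marker_blue between -0.015 and 0.015 m and x of blue3 in the frame of rack between 0.025 and 0.16 m and y of blue3 in the frame of marker_blue between -0.015 and 0.015 m and x of orange1 in the frame of rack between 0.025 and 0.16 m and y of orange1 in the frame of marker_orange between -0.015 and 0.015 m and x of orange2 in the frame of rack between 0.025 and 0.16 m and y of orange2 in the frame of marker_orange between -0.015 and 0.015 m and x of orange3 in the frame of rack between 0.025 and 0.16 m and y of orange3 in the frame of marker_orange between -0.015 and 0.015 m), for 0.2 s.
At the end, for the whole second after the job is handed in: Every gear present is in the lane of its stem's colour (within 15 mm of the lane's centre line), at least 25 mm past the mouth (rack x over 25 mm), upright (tilt under 0.12 rad), flat on the lane's floor (within 5 mm) and at rest (under 0.02 m/s), and the bolt is within 8 mm of fully shut (all of step 2 and value of joint bolt below 0.008 m and linear speed of each of blue1, blue2, blue3, orange1, orange2, orange3 below 0.02 m/s); the robot touches nothing.
It fails at once if a stack of gears, the calculator or the pencil is moved by more than 40 mm (distance of any of stack_a, stack_b, calculator, pencil from where it was at the start of the episode above 0.04 m).
Of blue1, blue2, blue3, orange1, orange2, orange3 only 4 to 6 are there at a start; the rules pass over those that are not, and their reading is None.
At some moment in a run one of blue1, blue2, blue3, orange1, orange2, orange3 may be knocked a few centimetres aside while the robot is not near it.
It also fails if it takes over 210 s, if anything falls off the work surface, if the arm or the gripper's body presses on something with over 40 N, if the wrist force passes 120 N, or if a joint passes its speed limit or range.

## Working session

There is one attempt and no reset: what is moved stays moved. The work goes in short steps, Python scripts to look and compute and a shell command to move; the robot and the scene stay as the last step left them, time stands still between calls to the robot, and variables do not carry over. Pictures are saved under pics/ and viewed, and the job is handed in when it is done.

```bash
mkdir -p pics; ls; python3 - <<'E'
from workcell import *
import cv2
s=read_state();print(s)
for n in ["scene","side","wrist"]:
    f=grab_frame(n);cv2.imwrite(f"pics/{n}0.png",f["image"]);print(n,f["camera_matrix"],f["eye"],f["orientation"],f.keys())
E
```

```text
pics
{'time': 0.0, 'joint_pos': array([-0.07666928,  0.60011061, -0.00255673,  1.60016112,  0.00180023,
        0.94289117, -0.07977704]), 'qd': array([-4.64917003e-04, -8.85669841e-04,  1.67396649e-03,  1.50692502e-03,
        3.11750841e-04, -5.04661800e-05,  1.72684897e-03]), 'joint_torque': array([ 5.70884713e-04, -7.65060925e+01,  1.49801854e+00, -2.52344084e+01,
       -5.23842021e-02,  1.69115182e-02,  2.08527672e-04]), 'position': array([ 7.24493112e-01, -3.34526995e-05,  2.17759105e-01]), 'ee_rot': array([ 1.20831455,  1.21027874, -1.21036851]), 'contact_force': array([ 0.52040723,  1.01528094, -0.0686355 ]), 'ft_torque': array([-0.04207953, -0.01825717, -0.02957675]), 'opening': 1.0049733910997876}
scene [[452.62471761   0.         313.22316562]
 [  0.         452.62471761 241.2681719 ]
 [  0.           0.           1.        ]] [1.10523627 0.54704098 0.75776243] [0.43963446 0.89467573 2.0394644 ] dict_keys(['image', 'z_map', 'camera_matrix', 'eye', 'orientation'])
side [[448.39332121   0.         322.24735528]
 [  0.         448.39332121 242.30214083]
 [  0.           0.           1.        ]] [0.0091321  0.64567518 0.67644077] [ 0.42259937 -1.0190018  -2.16160171] dict_keys(['image', 'z_map', 'camera_matrix', 'eye', 'orientation'])
wrist [[427.27865774   0.         316.8377886 ]
 [  0.         427.27865774 231.10623689]
 [  0.           0.           1.        ]] [0.72636402 0.06944226 0.38373286] [-0.25469736  0.00139621  0.00056223] dict_keys(['image', 'z_map', 'camera_matrix', 'eye', 'orientation'])
```

View pics/scene0.png

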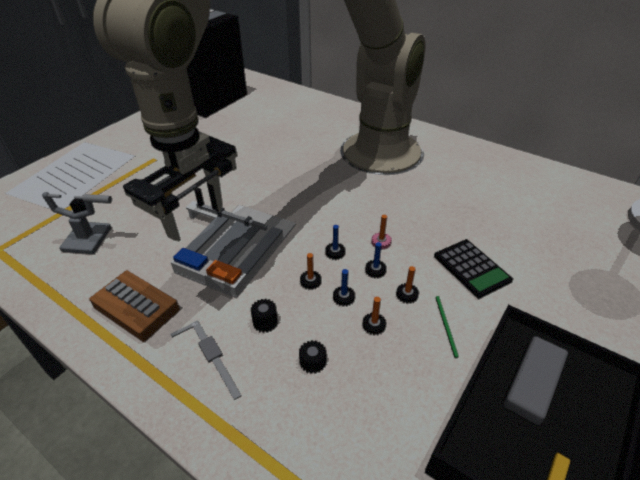

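View pics/side0.png

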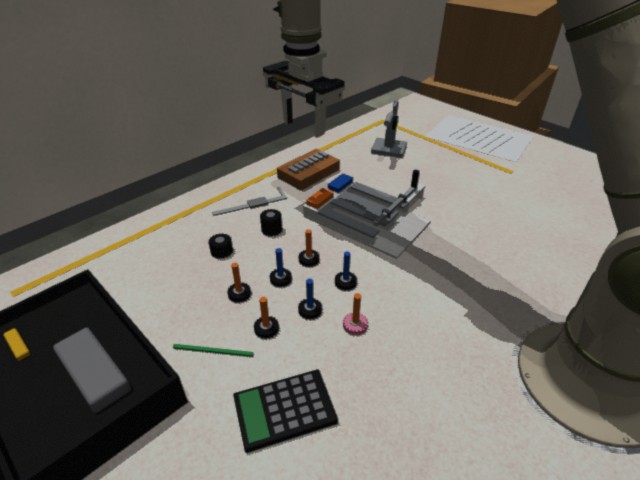

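View pics/wrist0.png

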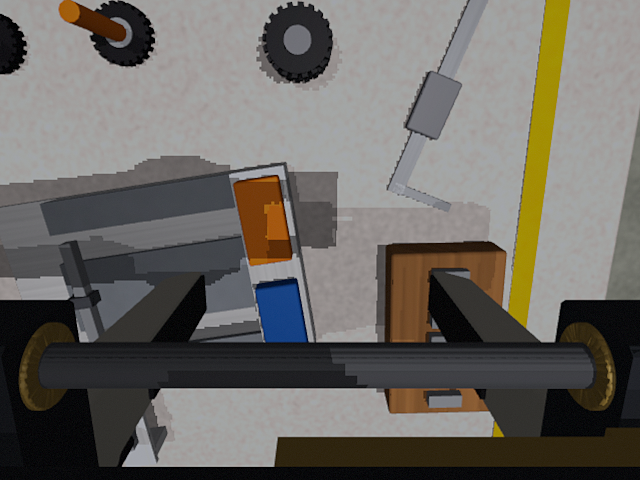

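```bash
cat > h.py <<'E'
from workcell import *
import numpy as np, cv2
from scipy.spatial.transform import Rotation as R
def cloud(f):
    K=f["camera_matrix"];z=f["z_map"]
    v,u=np.mgrid[0:480,0:640]
    P=np.stack([(u-K[0,2])/K[0,0]*z,-(v-K[1,2])/K[1,1]*z,-z],-1)
    W=P@R.from_rotvec(f["orientation"]).as_matrix().T+f["eye"]
    W[z<=0]=np.nan
    return W
def masks(im):
    h=cv2.cvtColor(im,cv2.COLOR_BGR2HSV)
    o=cv2.inRange(h,(5,150,90),(18,255,255))
    b=cv2.inRange(h,(105,130,60),(125,255,255))
    return {"orange":o,"blue":b}
def blobs(f,minA=25):
    W=cloud(f);out=[]
    for c,m in masks(f["image"]).items():
        n,l,st,ce=cv2.connectedComponentsWithStats(m)
        for i in range(1,n):
            if st[i,4]<minA: continue
            p=W[l==i];p=p[~np.isnan(p[:,0])]
            if len(p): out.append((c,ce[i].round().astype(int),st[i,4],p))
    return out
def stems(names=("scene","side")):
    for n in names:
        f=grab_frame(n)
        for c,ce,a,p in blobs(f):
            if n!="x":
                hi=p[(p[:,2]>.03)]
                if len(hi)<10: hi=p
                # camera sees near half of the cylinder: push centre away
                d=np.median(hi[:,:2],0)-f["eye"][:2];d/=np.linalg.norm(d)
                xy=np.median(hi[:,:2],0)+d*.0055
                print(n,c,ce,a,"xy",xy.round(4),"z",np.percentile(p[:,2],[2,98]).round(3))
E
python3 - <<'E'
from h import *
stems(("scene","side"))
E
```

```text
scene orange [225 270] 319 xy [ 0.6765 -0.0075] z [0.05  0.055]
scene orange [130 303] 1433 xy [ 0.86   -0.1197] z [0.033 0.038]
scene orange [377 299] 27 xy [0.5845 0.3113] z [0.083 0.088]
scene blue [190 257] 362 xy [ 0.6922 -0.0998] z [0.05  0.056]
side orange [309 166] 484 xy [ 0.8186 -0.1111] z [0.033 0.038]
side orange [319 196] 203 xy [ 0.6829 -0.0105] z [0.049 0.054]
side orange [357 296] 29 xy [0.3682 0.2003] z [0.083 0.087]
side orange [263 300] 30 xy [0.4819 0.3286] z [0.083 0.087]
side blue [340 181] 189 xy [ 0.6955 -0.0992] z [0.049 0.055]
side blue [309 281] 25 xy [0.458  0.2367] z [0.081 0.087]
```

```bash
sed -i 's/(5,150,90),(18,255,255)/(4,150,60),(16,255,255)/; s/(105,130,60),(125,255,255)/(105,110,40),(130,255,255)/' h.py
python3 - <<'E'
from h import *
stems(("scene","side"))
f=grab_frame("side");W=cloud(f)
cv2.imwrite("pics/a.png",cv2.resize(f["image"][130:270,250:450],(800,560),interpolation=cv2.INTER_CUBIC))
f=grab_frame("scene")
cv2.imwrite("pics/b.png",cv2.resize(f["image"][180:340,160:440],(800,457),interpolation=cv2.INTER_CUBIC))
E
```

```text
scene orange [383 226] 89 xy [0.3651 0.2045] z [0.024 0.086]
scene orange [310 265] 102 xy [0.5657 0.1378] z [0.022 0.086]
scene orange [223 271] 432 xy [ 0.6795 -0.0106] z [0.044 0.055]
scene orange [410 279] 125 xy [0.4782 0.3316] z [0.022 0.086]
scene orange [132 303] 1665 xy [ 0.8584 -0.1124] z [0.033 0.038]
scene orange [375 309] 130 xy [0.5888 0.3132] z [0.022 0.087]
scene blue [335 237] 100 xy [0.4582 0.132 ] z [0.02  0.087]
scene blue [377 254] 118 xy [0.4536 0.2398] z [0.019 0.087]
scene blue [190 258] 435 xy [ 0.6948 -0.0976] z [0.043 0.055]
scene blue [344 282] 130 xy [0.5627 0.2234] z [0.022 0.086]
side orange [308 167] 544 xy [ 0.8182 -0.1082] z [0.032 0.038]
side orange [320 198] 297 xy [ 0.679  -0.0073] z [0.041 0.054]
side orange [308 243] 120 xy [0.5657 0.1372] z [0.022 0.086]
side orange [236 277] 145 xy [0.5891 0.3125] z [0.02  0.086]
side orange [356 308] 158 xy [0.3655 0.2036] z [0.019 0.086]
side orange [264 311] 166 xy [0.4786 0.3308] z [0.021 0.086]
side blue [340 183] 258 xy [ 0.6924 -0.0956] z [0.042 0.054]
side blue [279 262] 134 xy [0.563  0.2231] z [0.02  0.085]
side blue [346 266] 135 xy [0.4585 0.1308] z [0.021 0.085]
side blue [309 293] 153 xy [0.4545 0.2391] z [0.02  0.086]
```

View pics/a.png

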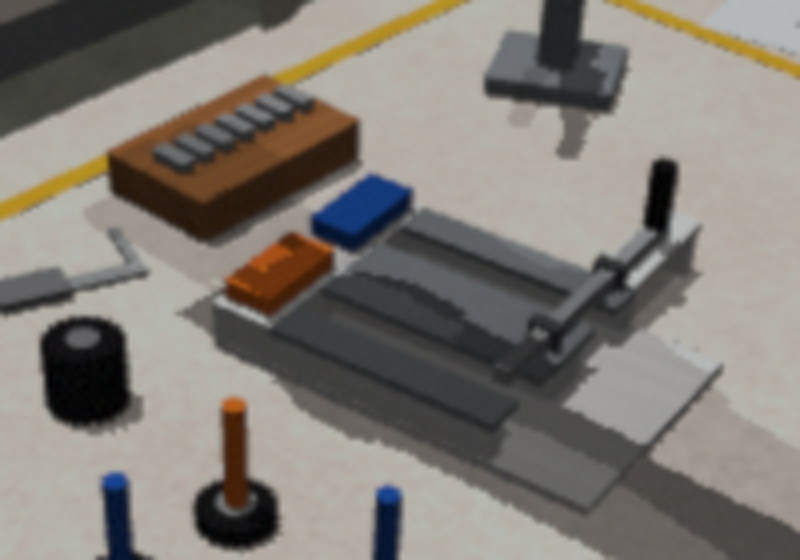

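View pics/b.png

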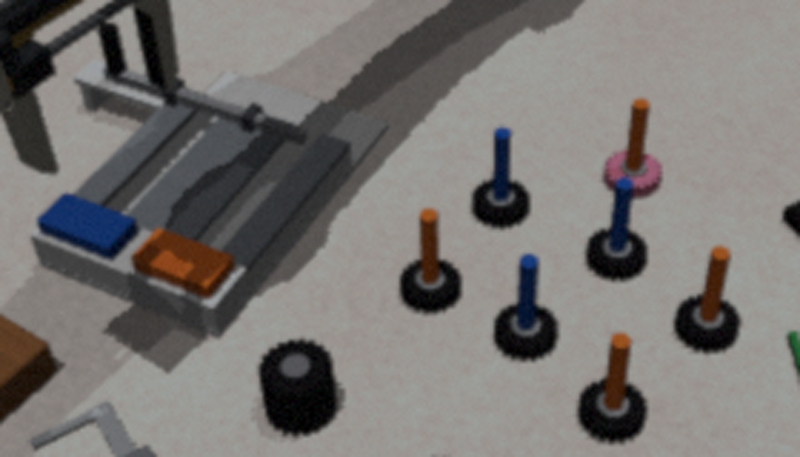

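```bash
python3 - <<'E'
from h import *
print(R.from_rotvec(read_state()["ee_rot"]).as_matrix().round(3))
for n in ("scene","side"):
    f=grab_frame(n);W=cloud(f)
    for c,ce,a,p in blobs(f):
        if a<200: continue
        t=p[p[:,2]>.0475]
        if len(t)<100: continue
        r=cv2.minAreaRect((t[:,:2]*1000).astype(np.float32));print(n,c,r,len(t),np.median(t[:,2]))
    # knob: dark points z>.06 region
    q=W.reshape(-1,3);im=f["image"].reshape(-1,3)
    k=(q[:,2]>.06)&(q[:,2]<.1)&(q[:,0]>.45)&(q[:,0]<.65)&(q[:,1]<-.15)&(q[:,1]>-.3)
    t=q[k];print(n,"knob",len(t),np.median(t,0).round(4) if len(t) else 0, t.max(0) if len(t) else 0,t.min(0) if len(t) else 0)
    # rack upright faces/plates z .032-.04
    k=(q[:,2]>.0335)&(q[:,2]<.0385)&(q[:,0]>.45)&(q[:,0]<.75)&(q[:,1]<.08)&(q[:,1]>-.3)
    t=q[k]; r=cv2.minAreaRect((t[:,:2]*1000).astype(np.float32));print("plates",r,len(t),np.median(t[:,2]))
    k=(q[:,2]>.005)&(q[:,2]<.011)&(q[:,0]>.40)&(q[:,0]<.56)&(q[:,1]<.05)&(q[:,1]>-.2)
    t=q[k]; r=cv2.minAreaRect((t[:,:2]*1000).astype(np.float32));print("apron",r,len(t),np.median(t[:,2]))
E
```

```text
[[-0.  1.  0.]
 [-0.  0. -1.]
 [-1. -0.  0.]]
scene orange ((680.322265625, -7.683753967285156), (37.707557678222656, 70.29793548583984), 7.898840427398682) 410 0.052319793530111736
scene blue ((694.4838256835938, -95.35078430175781), (37.916725158691406, 71.38056945800781), 8.730445861816406) 390 0.05237032736909769
scene knob 101 [ 0.5488 -0.2116  0.0828] [ 0.55581432 -0.20502166  0.09620045] [ 0.53813435 -0.22724082  0.06034339]
plates ((616.15185546875, -111.27157592773438), (209.071533203125, 268.6962585449219), 9.453205108642578) 2509 0.0363746091322934
apron ((503.243896484375, -63.48150634765625), (131.65283203125, 209.93710327148438), 7.476205348968506) 950 0.008379868793151612
side orange ((678.892822265625, -10.234817504882812), (35.96311950683594, 71.91932678222656), 8.294254302978516) 242 0.051767615124875044
side blue ((692.8890380859375, -98.30050659179688), (38.86283493041992, 70.06369018554688), 7.554859638214111) 211 0.05184001219523504
side knob 98 [ 0.542  -0.2133  0.0798] [ 0.5528695  -0.20778198  0.09543612] [ 0.53561949 -0.22810147  0.06053797]
plates ((615.2953491210938, -112.55644226074219), (206.68751525878906, 270.0973815917969), 9.403724670410156) 2011 0.03586845873601274
apron ((507.22503662109375, -82.58480834960938), (132.214599609375, 180.02114868164062), 8.34008502960205) 1470 0.007862933708009834
```

Candidates in the side view: blue stems are at (279,262), (346,266) and (309,293), and orange stems at (308,243), (236,277) and (264,311), all on black gears. The orange stem at (356,308) has a pink base, so I'll leave that one. The left lane is orange and the right lane is blue. The knob is at about (0.5455, -0.2155), which puts the bolt about 16 mm open.

```bash
cat >> h.py <<'E'
YAW=np.radians(9.2);XH=np.array([np.cos(YAW),np.sin(YAW)]);YH=np.array([-np.sin(YAW),np.cos(YAW)]);O=np.array([.507,-.082])
def rk(x,y): return O+XH*x+YH*y
def torack(p): d=np.asarray(p)[:2]-O; return np.array([d@XH,d@YH])
def to(p,yaw=YAW):
    s=read_state();M=R.from_rotvec(s["ee_rot"]).as_matrix()
    d=M.T@(np.asarray(p)-s["position"])/.25
    cur=np.arctan2(M[1,1],M[0,1])
    print("t",round(s["time"],2),"pos",s["position"].round(4),"rack",torack(s["position"]).round(4),"yaw",np.degrees(cur).round(2),"F",s["contact_force"].round(1),"op",round(s["opening"],3))
    print("  shift",d.round(3),"turn",round(-np.degrees(yaw-cur)/90,3), "tilt",M[:,0].round(3))
E
cp pics/side0.png /dev/null; python3 -m crank '[[[0.24,-0.716,0.862],-0.102],[[0.24,-0.716,0.862],-0.102],[[0.24,-0.716,0.862],-0.102],[[0.24,-0.716,0.862],-0.102],[[0.24,-0.716,0.862],-0.102],[[0.24,-0.716,0.862],-0.102],[[0.24,-0.716,0.862],-0.102],[[0.24,-0.716,0.862],-0.102],[[0.24,-0.716,0.862],-0.102],[[0.24,-0.716,0.862],-0.102]]' 0.4 20
python3 - <<'E'
from h import *
f=grab_frame("wrist");cv2.imwrite("pics/w1.png",f["image"])
W=cloud(f);q=W.reshape(-1,3)
k=(q[:,2]>.085)&(q[:,2]<.1)&(np.hypot(q[:,0]-.5455,q[:,1]+.2155)<.03)
print(np.sum(k),q[k].mean(0) if k.any() else 0, q[k].min(0),q[k].max(0))
to([.5455,-.2155,.062])
E
```

```text
time: 1.38
position: [0.5468, -0.2152, 0.159]
ee_rot: [1.091, 1.28, -1.09]
contact_force: [0.0, 0.4, -0.3]
opening: 0.6
801 [ 0.5470932  -0.21748426  0.09317754] [ 0.53850108 -0.22699228  0.08506282] [ 0.55596967 -0.20970127  0.09608185]
t 1.43 pos [ 0.5472 -0.2145  0.159 ] rack [ 0.0185 -0.1372] yaw 9.26 F [ 0.7 -0.2  0.7] op 0.6
  shift [ 0.388 -0.008  0.003] turn 0.001 tilt [ 0.001  0.    -1.   ]
```

View pics/w1.png

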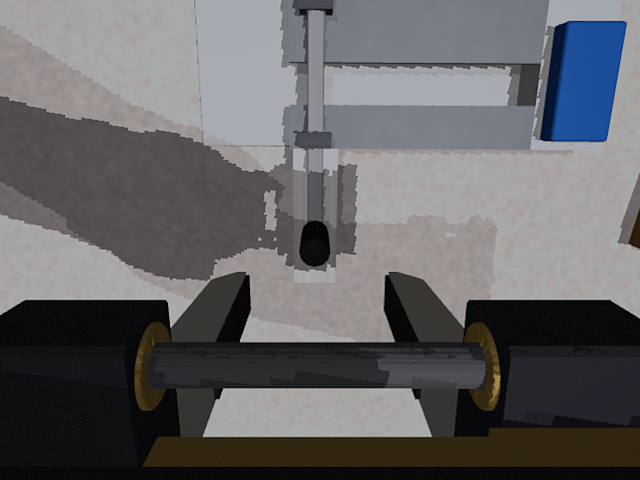

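The knob at px (314,248) lies between the jaws. Next I descend and grip it.

```bash
python3 -m crank '[[[0.1,0,0.01],0],[[0.2,0,0.01],0],[[0.3,0,0.01],0],[[0.388,0,0.01],0],[[0.388,0,0.01],0]]'
python3 -m crank '[[[0,0,0],0],[[0,0,0],0],[[0,0,0],0],[[0,0,0],0],[[0,0,0],0],[[0,0,0],0]]' 1 30
python3 - <<'E'
from h import *
to([*rk(.017,-.264),.062])
E
```

```text
time: 1.85
position: [0.5473, -0.2144, 0.0586]
ee_rot: [1.088, 1.287, -1.088]
contact_force: [-0.3, -0.2, -0.1]
opening: 0.6
time: 2.35
position: [0.5468, -0.2147, 0.0594]
ee_rot: [1.088, 1.286, -1.088]
contact_force: [-11.7, -2.6, 8.7]
opening: 0.222
t 2.35 pos [ 0.5468 -0.2147  0.0594] rack [ 0.0181 -0.1373] yaw 9.42 F [-11.7  -2.6   8.7] op 0.222
  shift [-0.012 -0.006  0.507] turn 0.002 tilt [-0.003  0.002 -1.   ]
```

```bash
python3 -m crank '[[[0,-0.004,0.06],0],[[0,-0.004,0.13],0],[[0,-0.004,0.2],0],[[0,-0.004,0.27],0],[[0,-0.004,0.34],0],[[0,-0.004,0.4],0],[[0,-0.004,0.46],0],[[0,-0.004,0.51],0],[[0,-0.004,0.51],0],[[0,-0.004,0.51],0]]'
python3 - <<'E'
from h import *
to([*rk(.017,-.264),.062])
E
```

```text
time: 3.18
position: [0.5649, -0.3398, 0.0587]
ee_rot: [1.088, 1.291, -1.09]
contact_force: [-7.2, 3.6, 1.9]
opening: 0.183
t 3.18 pos [ 0.5649 -0.3398  0.0587] rack [ 0.016  -0.2637] yaw 9.4 F [-7.2  3.6  1.9] op 0.183
  shift [-0.013  0.004  0.001] turn 0.002 tilt [-0.007  0.005 -1.   ]
```

```bash
python3 -m crank '[[[0,0.004,0.015],0],[[0,0.004,0.025],0],[[0,0.004,0.03],0],[[0,0.004,0.03],0],[[0,0.004,0.03],0]]'
python3 - <<'E'
from h import *
to([*rk(.017,-.264),.062])
f=grab_frame("wrist");cv2.imwrite("pics/w2.png",f["image"])
E
```

```text
time: 3.6
position: [0.565, -0.3409, 0.0583]
ee_rot: [1.089, 1.302, -1.087]
contact_force: [-8.5, 17.4, 8.6]
opening: 0.186
t 3.6 pos [ 0.565  -0.3409  0.0583] rack [ 0.0158 -0.2648] yaw 9.56 F [-8.5 17.4  8.6] op 0.186
  shift [-0.015  0.005 -0.004] turn 0.004 tilt [-0.013  0.012 -1.   ]
```

View pics/w2.png

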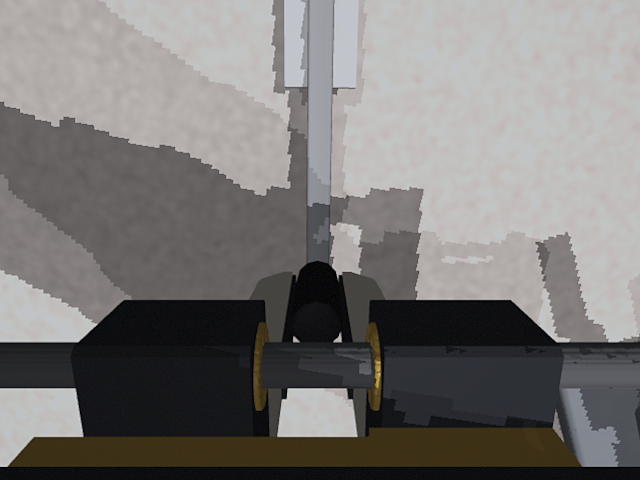

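The bolt is against its hard stop. Next: release and rise.

```bash
python3 -m crank '[[[0,0,-0.015],0],[[0,0,-0.015],0],[[0,0,-0.015],0],[[0,0,-0.015],0]]' 0.4
python3 -m crank '[[[-0.1,0,0],0],[[-0.2,0,0],0],[[-0.3,0,0],0],[[-0.4,0,0],0],[[-0.4,0,0],0]]'
python3 - <<'E'
from h import *
stems()
to([.5657,.1373,.17])
f=grab_frame("side");cv2.imwrite("pics/s1.png",f["image"])
E
```

```text
time: 3.98
position: [0.5649, -0.3382, 0.0586]
ee_rot: [1.089, 1.3, -1.087]
contact_force: [-0.1, 0.2, 0.4]
opening: 0.426
time: 4.4
position: [0.5685, -0.3416, 0.1637]
ee_rot: [1.09, 1.291, -1.086]
contact_force: [0.5, -1.4, 0.2]
opening: 0.597
scene orange [383 226] 90 xy [0.3652 0.2041] z [0.023 0.087]
scene orange [309 264] 87 xy [0.5661 0.1368] z [0.024 0.087]
scene orange [223 271] 455 xy [ 0.6806 -0.0098] z [0.043 0.055]
scene orange [410 278] 110 xy [0.4781 0.3314] z [0.021 0.087]
scene orange [133 303] 1698 xy [ 0.858  -0.1116] z [0.033 0.038]
scene orange [375 309] 123 xy [0.5887 0.313 ] z [0.022 0.088]
scene blue [335 237] 97 xy [0.4584 0.1323] z [0.021 0.087]
scene blue [377 254] 118 xy [0.4537 0.2393] z [0.021 0.087]
scene blue [190 258] 436 xy [ 0.6949 -0.099 ] z [0.042 0.055]
scene blue [344 281] 123 xy [0.5622 0.2236] z [0.022 0.087]
side orange [308 167] 551 xy [ 0.8193 -0.1068] z [0.032 0.038]
side orange [320 198] 298 xy [ 0.6794 -0.0072] z [0.041 0.054]
side orange [308 243] 121 xy [0.5657 0.1365] z [0.02  0.085]
side orange [236 277] 147 xy [0.5891 0.3129] z [0.02  0.086]
side orange [356 308] 159 xy [0.3655 0.2033] z [0.02  0.085]
side orange [264 311] 164 xy [0.4788 0.3309] z [0.02  0.085]
side blue [340 182] 257 xy [ 0.6928 -0.0952] z [0.041 0.054]
side blue [279 262] 135 xy [0.563  0.2229] z [0.021 0.085]
side blue [346 266] 136 xy [0.4584 0.131 ] z [0.02  0.086]
side blue [309 293] 153 xy [0.4546 0.2391] z [0.019 0.086]
t 4.5 pos [ 0.5666 -0.3404  0.1597] rack [ 0.0175 -0.2647] yaw 9.48 F [-0.5 -0.3 -0.9] op 0.602
  shift [-0.023  0.311 -1.886] turn 0.003 tilt [-0.009  0.01  -1.   ]
```

View pics/s1.png

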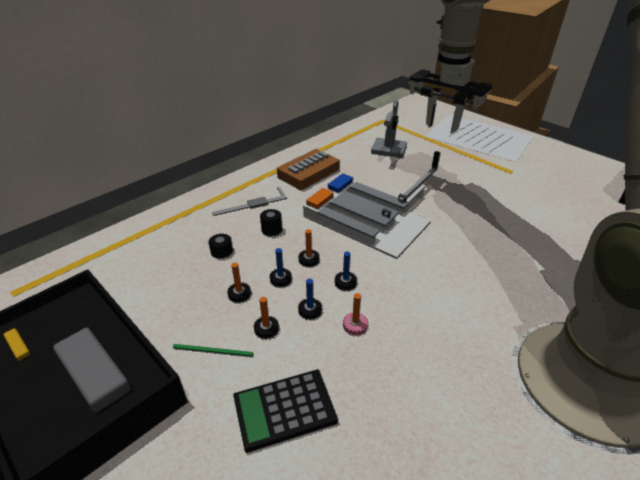

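```bash
python3 -m crank '[[[-0.02,0.155,-0.943],0],[[-0.02,0.155,-0.943],0],[[-0.02,0.155,-0.943],0],[[-0.02,0.155,-0.943],0],[[-0.02,0.155,-0.943],0],[[-0.02,0.155,-0.943],0],[[-0.02,0.155,-0.943],0]]'
python3 -m crank '[[[0,0.155,-0.943],0],[[0,0.155,-0.943],0],[[0,0.155,-0.943],0],[[0,0.155,-0.943],0],[[0,0.155,-0.943],0],[[0,0.155,-0.943],0],[[0,0.155,-0.943],0],[[0,0.155,-0.943],0]]'
cat >> h.py <<'E'
def near(p,c=None,r=.04,save=None):
    "stem-top in wrist view"
    f=grab_frame("wrist");W=cloud(f)
    if save: cv2.imwrite(save,f["image"])
    for c,ce,a,q in blobs(f,60):
        t=q[q[:,2]>.08]
        if len(t)>20:
            m=t.mean(0)
            if np.hypot(*(m[:2]-p))<r: print("wrist",c,ce,"top",m.round(4),"rect",[np.round(k,1) for k in cv2.minEnclosingCircle((t[:,:2]*1000).astype(np.float32))])
E
python3 - <<'E'
from h import *
near([.566,.137],save="pics/w3.png")
to([.566,.137,.055])
E
```

```text
time: 5.13
position: [0.5651, -0.0934, 0.165]
ee_rot: [1.085, 1.306, -1.081]
contact_force: [1.4, -0.1, -0.5]
opening: 0.607
time: 5.8
position: [0.5618, 0.1477, 0.1671]
ee_rot: [1.081, 1.309, -1.079]
contact_force: [0.7, -0.8, -0.1]
opening: 0.599
wrist orange [322 247] top [0.5672 0.1379 0.0847] rect [array([567.2, 137.3]), np.float64(6.8)]
wrist orange [416 418] top [0.5941 0.1443 0.2359] rect [array([586.4, 157. ]), np.float64(17.0)]
t 5.85 pos [0.562  0.1454 0.1672] rack [0.0906 0.2157] yaw 10.07 F [ 1.  -1.3  0.4] op 0.601
  shift [0.448 0.015 0.043] turn 0.01 tilt [-0.015  0.013 -1.   ]
```

View pics/w3.png

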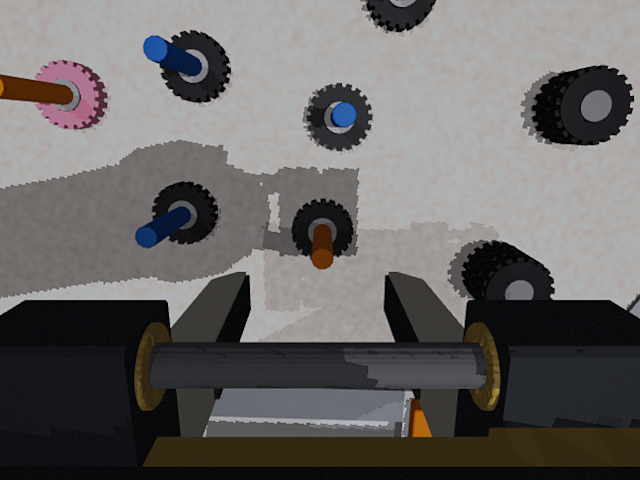

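```bash
python3 -m crank '[[[0,0.015,0.033],0.01],[[0.11,0.015,0.033],0.01],[[0.22,0.015,0.033],0.01],[[0.33,0.015,0.033],0.01],[[0.44,0.015,0.033],0.01],[[0.448,0.015,0.033],0.01],[[0.448,0.015,0.033],0.01]]'
python3 - <<'E'
from h import *
to([.567,.138,.055])
E
```

```text
time: 6.43
position: [0.565, 0.1367, 0.0537]
ee_rot: [1.094, 1.301, -1.099]
contact_force: [1.1, -0.0, 0.7]
opening: 0.6
t 6.43 pos [0.565  0.1367 0.0537] rack [0.0922 0.2066] yaw 8.99 F [ 1.1 -0.   0.7] op 0.6
  shift [-0.005  0.009 -0.004] turn -0.002 tilt [-0.018  0.011 -1.   ]
```

Close on the stem, then lift.

```bash
python3 -m crank '[[[-0.005,0.008,0],0],[[-0.005,0.008,0],0],[[-0.005,0.008,0],0],[[-0.005,0.008,0],0],[[-0.005,0.008,0],0],[[-0.005,0.008,0],0]]' 1 25
python3 -m crank '[[[-0.1,0,0],0],[[-0.2,0,0],0],[[-0.3,0,0],0],[[-0.4,0,0],0],[[-0.5,0,0],0],[[-0.5,0,0],0]]'
python3 - <<'E'
from h import *
to([*rk(-.036,.045),.18])
f=grab_frame("side");cv2.imwrite("pics/s2.png",f["image"])
E
```

```text
time: 6.93
position: [0.5671, 0.1371, 0.0555]
ee_rot: [1.094, 1.3, -1.098]
contact_force: [-0.1, -0.1, 0.1]
opening: 0.222
time: 7.43
position: [0.5713, 0.1363, 0.1851]
ee_rot: [1.098, 1.297, -1.093]
contact_force: [0.6, 0.3, -1.4]
opening: 0.134
t 7.43 pos [0.5713 0.1363 0.1851] rack [0.0984 0.2052] yaw 8.99 F [ 0.6  0.3 -1.4] op 0.134
  shift [ 0.015 -0.535  0.643] turn -0.002 tilt [-0.011  0.013 -1.   ]
```

View pics/s2.png

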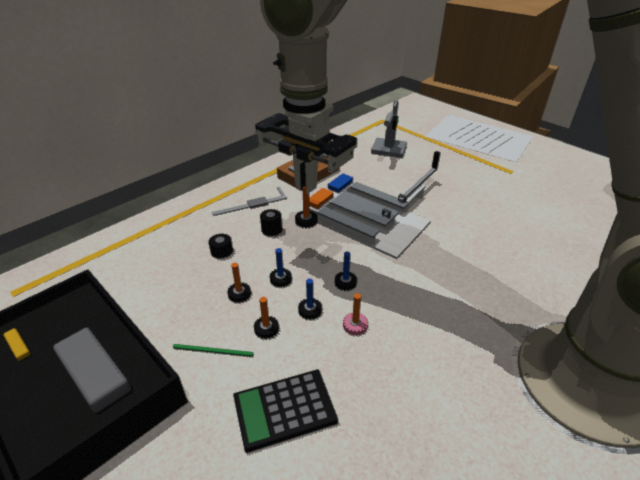

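Lifted. Next I check how far the gear hangs below the TCP, then move over the apron.

```bash
python3 -m crank '[[[0.01,-0.535,0.643],0],[[0.01,-0.535,0.643],0],[[0.01,-0.535,0.643],0],[[0.01,-0.535,0.643],0],[[0.01,-0.535,0.643],0],[[0.01,-0.535,0.643],0],[[0.01,-0.535,0.643],0],[[0.01,-0.535,0.643],0]]'
cat >> h.py <<'E'
def held(names=("side","scene"),r=.03):
    s=read_state();p=s["position"]
    for n in names:
        f=grab_frame(n);W=cloud(f);q=W.reshape(-1,3)
        d=np.hypot(q[:,0]-p[0],q[:,1]-p[1])
        k=(d<r)&(q[:,2]<p[2]-.01)&(q[:,2]>p[2]-.1)&(f["image"].reshape(-1,3).max(1)<60)
        t=q[k]
        if len(t)>20: print(n,"dark z pct",np.percentile(t[:,2],[1,5,50,95,99]).round(4),"xy bbox",t[:,:2].min(0).round(3),t[:,:2].max(0).round(3),len(t))
        for c,ce,a,t in blobs(f,15):
            m=np.median(t,0)
            if np.hypot(*(m[:2]-p[:2]))<.03:
                e=f["eye"][:2];dd=m[:2]-e;dd/=np.linalg.norm(dd)
                # axis line fit
                lo=t[t[:,2]<np.percentile(t[:,2],30)];hi=t[t[:,2]>np.percentile(t[:,2],70)]
                print(n,c,ce,a,"z",np.percentile(t[:,2],[1,99]).round(4),"axis xy",(m[:2]+dd*.0055).round(4),"rack",torack(m[:2]+dd*.0055).round(4),"tilt",((hi.mean(0)-lo.mean(0))[:2]/(hi.mean(0)-lo.mean(0))[2]).round(3))
    print("tcp",p.round(4),"rack",torack(p).round(4))
E
python3 - <<'E'
from h import *
held()
to([*rk(-.036,.045),.068])
E
```

```text
time: 8.15
position: [0.4635, -0.0432, 0.179]
ee_rot: [1.097, 1.298, -1.095]
contact_force: [0.1, 0.9, -1.1]
opening: 0.134
side dark z pct [0.1014 0.1033 0.1129 0.1163 0.1324] xy bbox [ 0.438 -0.065] [ 0.486 -0.018] 253
side orange [402 192] 133 z [0.1172 0.1852] axis xy [ 0.4631 -0.0425] rack [-0.037  0.046] tilt [0.04  0.002]
scene dark z pct [0.0996 0.1038 0.1144 0.1586 0.1665] xy bbox [ 0.437 -0.067] [ 0.487 -0.016] 297
tcp [ 0.4635 -0.0432  0.179 ] rack [-0.0368  0.0452]
t 8.25 pos [ 0.4641 -0.0423  0.1791] rack [-0.036   0.0461] yaw 9.1 F [ 0.4 -0.4 -1.8] op 0.134
  shift [0.444 0.005 0.011] turn -0.001 tilt [-0.013  0.013 -1.   ]
```

The gear slipped about 22 mm because I lifted before the grip was firm. I'll set it on the apron and regrip it lower.

```bash
python3 -m crank '[[[0.1,0.004,0.008],0],[[0.2,0.004,0.008],0],[[0.3,0.004,0.008],0],[[0.35,0.004,0.008],0],[[0.368,0.004,0.008],0],[[0.368,0.004,0.008],0],[[0.368,0.004,0.008],0]]'
python3 - <<'E'
from h import *
held(("side",))
to([*rk(-.036,.045),.068])
E
```

```text
time: 8.83
position: [0.4647, -0.0417, 0.0868]
ee_rot: [1.094, 1.3, -1.091]
contact_force: [0.5, 0.4, -2.0]
opening: 0.139
side dark z pct [0.0098 0.0121 0.0229 0.0261 0.0359] xy bbox [ 0.439 -0.065] [ 0.487 -0.017] 242
side orange [396 225] 107 z [0.0286 0.0956] axis xy [ 0.4651 -0.0415] rack [-0.0349  0.0467] tilt [ 0.073 -0.028]
tcp [ 0.4647 -0.0417  0.0868] rack [-0.0353  0.0466]
t 8.88 pos [ 0.4649 -0.0419  0.0871] rack [-0.0352  0.0463] yaw 9.21 F [-0.  -0.3 -2. ] op 0.135
  shift [ 0.076 -0.002  0.007] turn 0.0 tilt [-0.012  0.013 -1.   ]
```

```bash
python3 -m crank '[[[0.006,0,0.005],0],[[0.006,0,0.005],0],[[0.006,0,0.005],0],[[0.006,0,0.005],0],[[0.04,0,0.005],0],[[0.08,0,0.005],0],[[0.092,0,0.005],0],[[0.092,0,0.005],0]]' 0.6
python3 -m crank '[[[0,0,0],0],[[0,0,0],0],[[0,0,0],0],[[0,0,0],0],[[0,0,0],0],[[0,0,0],0],[[0,0,0],0],[[0,0,0],0],[[0,0,0],0]]' 1 25
python3 - <<'E'
from h import *
held(("side",))
to([*rk(.133,.045),.068])
E
```

```text
time: 9.55
position: [0.4642, -0.0428, 0.0632]
ee_rot: [1.094, 1.301, -1.092]
contact_force: [0.0, 0.6, -0.2]
opening: 0.403
time: 10.3
position: [0.4644, -0.0428, 0.0634]
ee_rot: [1.094, 1.3, -1.092]
contact_force: [-0.6, -0.1, 5.7]
opening: 0.142
side dark z pct [0.0083 0.0111 0.0212 0.0246 0.0349] xy bbox [ 0.439 -0.062] [ 0.488 -0.018] 249
side orange [396 226] 107 z [0.0261 0.0941] axis xy [ 0.4653 -0.0418] rack [-0.0348  0.0463] tilt [ 0.051 -0.026]
tcp [ 0.4644 -0.0428  0.0634] rack [-0.0357  0.0455]
t 10.35 pos [ 0.4644 -0.0428  0.0634] rack [-0.0358  0.0455] yaw 9.2 F [-1.  -0.4  6.2] op 0.14
  shift [-0.026  0.675  0.002] turn 0.0 tilt [-0.014  0.013 -1.   ]
```

```bash
python3 -m crank '[[[-0.012,0,0.002],0],[[-0.012,0,0.002],0],[[-0.012,0.05,0.002],0],[[-0.012,0.1,0.002],0],[[-0.012,0.16,0.002],0],[[-0.012,0.22,0.002],0],[[-0.012,0.28,0.002],0],[[-0.012,0.34,0.002],0],[[-0.012,0.36,0.002],0],[[-0.012,0.36,0.002],0]]'
python3 - <<'E'
from h import *
held(("side","scene"))
to([*rk(.133,.045),.066])
E
```

```text
time: 11.18
position: [0.5542, -0.0287, 0.0651]
ee_rot: [1.094, 1.3, -1.091]
contact_force: [0.9, -0.6, -2.3]
opening: 0.144
side dark z pct [0.0207 0.0218 0.0337 0.0406 0.0494] xy bbox [ 0.525 -0.057] [ 0.582 -0.012] 132
side orange [362 211] 93 z [0.0317 0.0962] axis xy [ 0.5546 -0.0276] rack [0.0556 0.0461] tilt [0.053 0.004]
scene dark z pct [0.0079 0.0116 0.0354 0.0459 0.0526] xy bbox [ 0.529 -0.058] [0.583 0.001] 301
tcp [ 0.5542 -0.0287  0.0651] rack [0.0551 0.0451]
t 11.28 pos [ 0.5522 -0.0291  0.0651] rack [0.0531 0.045 ] yaw 9.21 F [ 0.4 -1.1 -1.1] op 0.144
  shift [-0.008  0.32  -0.   ] turn 0.0 tilt [-0.015  0.013 -1.   ]
```

```bash
python3 -m crank '[[[0,0.05,0],0],[[0,0.1,0],0],[[0,0.16,0],0],[[0,0.21,0],0],[[0,0.26,0],0],[[0,0.3,0],0],[[0,0.32,0],0],[[0,0.32,0],0],[[0,0.32,0],0]]'
python3 - <<'E'
from h import *
to([*rk(.133,.045),.0636])
E
```

```text
time: 12.03
position: [0.6302, -0.0165, 0.0638]
ee_rot: [1.093, 1.302, -1.094]
contact_force: [0.0, -0.1, -1.7]
opening: 0.142
t 12.03 pos [ 0.6302 -0.0165  0.0638] rack [0.1321 0.0449] yaw 9.2 F [ 0.  -0.1 -1.7] op 0.142
  shift [ 0.001  0.004 -0.   ] turn 0.0 tilt [-0.016  0.013 -1.   ]
```

```bash
python3 -m crank '[[[0.002,0,0],0],[[0.002,0,0],0],[[0.002,0,0],0],[[0.002,0,0],0],[[-0.1,0,0],0],[[-0.2,0,0],0],[[-0.3,0,0],0],[[-0.4,0,0],0],[[-0.4,0,0],0]]' 0.6
python3 - <<'E'
from h import *
stems()
f=grab_frame("scene");cv2.imwrite("pics/b3.png",cv2.resize(f["image"][180:340,160:440],(800,457),interpolation=cv2.INTER_CUBIC))
to([.563,.2233,.16])
E
```

```text
time: 12.78
position: [0.6342, -0.018, 0.1687]
ee_rot: [1.097, 1.297, -1.089]
contact_force: [0.1, -0.5, 0.4]
opening: 0.399
scene orange [383 226] 92 xy [0.3647 0.2041] z [0.023 0.087]
scene orange [223 271] 456 xy [ 0.6806 -0.0095] z [0.044 0.055]
scene orange [410 279] 121 xy [0.4776 0.3312] z [0.021 0.086]
scene orange [133 303] 1706 xy [ 0.8579 -0.1119] z [0.033 0.038]
scene orange [375 309] 129 xy [0.5888 0.3135] z [0.022 0.086]
scene blue [335 237] 97 xy [0.4583 0.1321] z [0.023 0.087]
scene blue [377 254] 116 xy [0.4535 0.2398] z [0.023 0.087]
scene blue [190 258] 431 xy [ 0.695 -0.099] z [0.043 0.055]
scene blue [344 282] 126 xy [0.5624 0.2233] z [0.022 0.087]
side orange [308 167] 542 xy [ 0.8172 -0.1046] z [0.032 0.038]
side orange [324 198] 414 xy [ 0.6715 -0.0145] z [0.038 0.092]
side orange [236 277] 145 xy [0.5891 0.3128] z [0.02  0.086]
side orange [356 308] 158 xy [0.3655 0.2034] z [0.019 0.086]
side orange [264 311] 165 xy [0.4788 0.3307] z [0.021 0.086]
side blue [340 182] 232 xy [ 0.6947 -0.0991] z [0.041 0.054]
side blue [279 262] 133 xy [0.5633 0.2229] z [0.021 0.086]
side blue [346 266] 136 xy [0.4584 0.1309] z [0.02  0.086]
side blue [309 293] 153 xy [0.4548 0.2389] z [0.02  0.086]
t 12.93 pos [ 0.6316 -0.0179  0.1637] rack [0.1332 0.0434] yaw 9.2 F [-0.7  0.6  0.3] op 0.399
  shift [ 0.032 -0.116 -0.996] turn 0.0 tilt [-0.016  0.013 -1.   ]
```

View pics/b3.png

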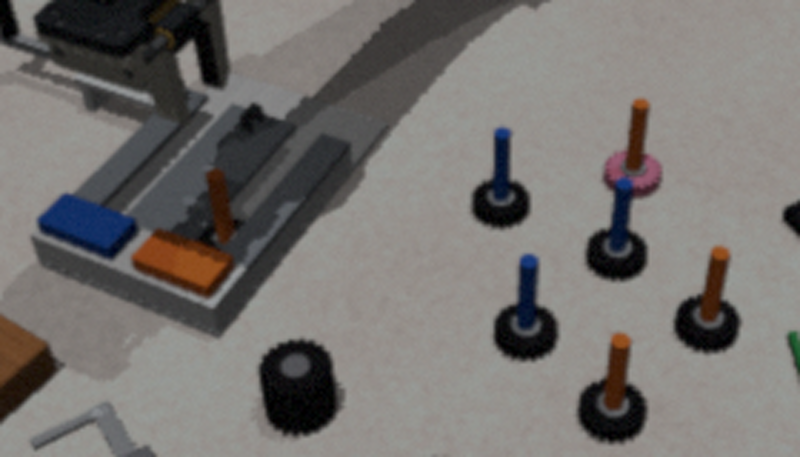

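The first orange gear sits upright at the back of the left lane. Next is the blue gear at (0.563, 0.223).

```bash
python3 -m crank '[[[0,-0.11,-0.98],0],[[0,-0.11,-0.98],0],[[0,-0.11,-0.98],0],[[0,-0.11,-0.98],0],[[0,-0.11,-0.98],0],[[0,-0.11,-0.98],0],[[0,-0.11,-0.98],0],[[0,-0.11,-0.98],0],[[0,-0.11,-0.98],0]]'
python3 - <<'E'
from h import *
near([.563,.2233],save="pics/w4.png")
to([.5635,.2235,.055])
E
```

```text
time: 13.68
position: [0.5648, 0.2189, 0.1667]
ee_rot: [1.091, 1.303, -1.096]
contact_force: [-0.3, -0.6, -0.0]
opening: 0.402
wrist blue [317 224] top [0.5641 0.2237 0.0847] rect [array([564.1, 223.2]), np.float64(6.8)]
t 13.73 pos [0.5653 0.2179 0.1669] rack [0.1055 0.2868] yaw 9.12 F [ 0.8 -0.5  0.3] op 0.399
  shift [ 0.448  0.003 -0.017] turn -0.001 tilt [-0.017  0.011 -1.   ]
```

```bash
python3 -m crank '[[[0.1,0.003,-0.02],0],[[0.2,0.003,-0.02],0],[[0.3,0.003,-0.02],0],[[0.4,0.003,-0.02],0],[[0.448,0.003,-0.02],0],[[0.448,0.003,-0.02],0],[[0.448,0.003,-0.02],0]]'
python3 - <<'E'
from h import *
to([.564,.2235,.055])
E
python3 -m crank '[[[0,0,0],0],[[0,0,0],0],[[0,0,0],0],[[0,0,0],0],[[0,0,0],0],[[0,0,0],0],[[0,0,0],0],[[0,0,0],0],[[0,0,0],0],[[0,0,0],0]]' 1 25
python3 -m crank '[[[-0.02,0,0],0],[[-0.1,0,0],0],[[-0.2,0,0],0],[[-0.3,0,0],0],[[-0.4,0,0],0],[[-0.5,0,0],0],[[-0.5,0,0],0]]'
python3 - <<'E'
from h import *
held()
to([*rk(-.036,-.045),.18])
E
```

```text
time: 14.32
position: [0.5635, 0.2231, 0.0548]
ee_rot: [1.093, 1.301, -1.099]
contact_force: [0.9, -0.1, 0.3]
opening: 0.4
t 14.32 pos [0.5635 0.2231 0.0548] rack [0.1045 0.2921] yaw 9.03 F [ 0.9 -0.1  0.3] op 0.4
  shift [-0.001  0.002 -0.001] turn -0.002 tilt [-0.018  0.011 -1.   ]
time: 15.15
position: [0.5637, 0.2232, 0.0556]
ee_rot: [1.093, 1.301, -1.098]
contact_force: [-1.9, -1.0, 7.4]
opening: 0.144
time: 15.73
position: [0.568, 0.2227, 0.1855]
ee_rot: [1.098, 1.298, -1.093]
contact_force: [0.4, 0.4, -1.8]
opening: 0.147
side dark z pct [0.1322 0.1345 0.1438 0.1686 0.1741] xy bbox [0.543 0.2  ] [0.59  0.247] 403
side blue [273 213] 143 z [0.1473 0.2152] axis xy [0.5685 0.224 ] rack [0.1097 0.2922] tilt [0.079 0.043]
scene dark z pct [0.1296 0.1322 0.1423 0.1662 0.173 ] xy bbox [0.542 0.2  ] [0.591 0.248] 440
tcp [0.568  0.2227 0.1855] rack [0.1089 0.291 ]
t 15.83 pos [0.5661 0.222  0.1814] rack [0.1069 0.2906] yaw 9.04 F [-1.  -0.6 -1.2] op 0.145
  shift [-0.005 -0.568  1.344] turn -0.002 tilt [-0.016  0.012 -1.   ]
```

```bash
python3 -m crank '[[[0,-0.284,0.672],0],[[0,-0.284,0.672],0],[[0,-0.284,0.672],0],[[0,-0.284,0.672],0],[[0,-0.284,0.672],0],[[0,-0.284,0.672],0]]'
python3 -m crank '[[[0,-0.284,0.672],0],[[0,-0.284,0.672],0],[[0,-0.284,0.672],0],[[0,-0.284,0.672],0],[[0,-0.284,0.672],0],[[0,-0.284,0.672],0],[[0,-0.284,0.672],0]]'
python3 - <<'E'
from h import *
held()
to([*rk(-.036,-.045),.065])
E
```

```text
time: 16.33
position: [0.52, 0.0397, 0.1786]
ee_rot: [1.096, 1.299, -1.105]
contact_force: [-0.4, 0.5, -1.8]
opening: 0.143
time: 16.92
position: [0.4746, -0.1375, 0.1769]
ee_rot: [1.097, 1.299, -1.108]
contact_force: [0.3, 1.1, -1.7]
opening: 0.144
side dark z pct [0.123  0.1249 0.1349 0.1584 0.1646] xy bbox [ 0.449 -0.158] [ 0.495 -0.111] 281
side blue [425 166] 125 z [0.1395 0.207 ] axis xy [ 0.475  -0.1367] rack [-0.0404 -0.0488] tilt [ 0.046 -0.007]
scene dark z pct [0.1249 0.1268 0.136  0.1576 0.1631] xy bbox [ 0.452 -0.157] [ 0.499 -0.109] 249
tcp [ 0.4746 -0.1375  0.1769] rack [-0.0409 -0.0496]
t 17.02 pos [ 0.4754 -0.1355  0.1772] rack [-0.0398 -0.0478] yaw 8.78 F [-0.4  1.  -1.5] op 0.145
  shift [ 0.448  0.023 -0.005] turn -0.005 tilt [-0.02  0.01 -1.  ]
```

```bash
python3 -m crank '[[[0.1,0.02,-0.01],-0.005],[[0.2,0.02,-0.01],-0.005],[[0.3,0.02,-0.01],-0.005],[[0.38,0.02,-0.01],-0.005],[[0.43,0.02,-0.01],-0.005],[[0.448,0.02,-0.01],-0.005],[[0.448,0.02,-0.01],-0.005],[[0.448,0.02,-0.01],-0.005]]'
python3 - <<'E'
from h import *
held()
to([*rk(.133,-.045),.065])
E
```

```text
time: 17.68
position: [0.4782, -0.1297, 0.065]
ee_rot: [1.087, 1.305, -1.096]
contact_force: [0.6, 0.6, -1.7]
opening: 0.142
side dark z pct [0.0096 0.0133 0.0236 0.0448 0.0521] xy bbox [ 0.453 -0.149] [ 0.506 -0.104] 270
side blue [414 207] 112 z [0.0275 0.0959] axis xy [ 0.4784 -0.1287] rack [-0.0357 -0.0415] tilt [ 0.052 -0.015]
scene dark z pct [0.0075 0.0131 0.0249 0.0463 0.0535] xy bbox [ 0.453 -0.156] [ 0.506 -0.101] 228
tcp [ 0.4782 -0.1297  0.065 ] rack [-0.036  -0.0424]
t 17.78 pos [ 0.4783 -0.1303  0.0655] rack [-0.036  -0.0431] yaw 9.31 F [-0.4  0.3 -1.8] op 0.148
  shift [-0.01   0.676  0.009] turn 0.001 tilt [-0.02  0.01 -1.  ]
```

```bash
python3 -m crank '[[[0,0,0.012],0],[[0,0,0.012],0],[[0,0.05,0.012],0],[[0,0.1,0.012],0],[[0,0.16,0.012],0],[[0,0.22,0.012],0],[[0,0.28,0.012],0],[[0,0.34,0.012],0],[[0,0.36,0.012],0],[[0,0.36,0.012],0]]'
python3 - <<'E'
from h import *
held(("side",))
to([*rk(.133,-.045),.065])
E
```

```text
time: 18.62
position: [0.5688, -0.1184, 0.0639]
ee_rot: [1.088, 1.303, -1.095]
contact_force: [0.5, -0.3, -1.7]
opening: 0.148
side dark z pct [0.0211 0.0217 0.0351 0.0485 0.0532] xy bbox [ 0.543 -0.147] [ 0.595 -0.104] 143
side blue [382 194] 96 z [0.0299 0.0949] axis xy [ 0.5696 -0.1177] rack [ 0.0561 -0.0453] tilt [0.058 0.028]
tcp [ 0.5688 -0.1184  0.0639] rack [ 0.0552 -0.0458]
t 18.67 pos [ 0.5674 -0.1187  0.0638] rack [ 0.0537 -0.0459] yaw 9.32 F [ 0.2 -0.2 -2.3] op 0.146
  shift [-0.01   0.317 -0.003] turn 0.001 tilt [-0.02  0.01 -1.  ]
```

```bash
python3 -m crank '[[[0,0.05,-0.003],0],[[0,0.1,-0.003],0],[[0,0.16,-0.003],0],[[0,0.21,-0.003],0],[[0,0.26,-0.003],0],[[0,0.3,-0.003],0],[[0,0.317,-0.003],0],[[0,0.317,-0.003],0],[[0,0.317,-0.003],0]]'
python3 - <<'E'
from h import *
to([*rk(.133,-.045),.0636])
E
python3 -m crank '[[[0.002,0,0],0],[[0.002,0,0],0],[[0.002,0,0],0],[[0.002,0,0],0],[[-0.1,0,0],0],[[-0.2,0,0],0],[[-0.3,0,0],0],[[-0.4,0,0],0],[[-0.4,0,0],0]]' 0.6
python3 - <<'E'
from h import *
stems()
to([.4584,.1315,.16])
E
```

```text
time: 19.42
position: [0.6434, -0.1059, 0.0635]
ee_rot: [1.087, 1.305, -1.099]
contact_force: [-4.6, 0.6, 11.8]
opening: 0.142
t 19.42 pos [ 0.6434 -0.1059  0.0635] rack [ 0.1308 -0.0454] yaw 9.27 F [-4.6  0.6 11.8] op 0.142
  shift [-0.001  0.009 -0.002] turn 0.001 tilt [-0.022  0.01  -1.   ]
time: 20.17
position: [0.6479, -0.1074, 0.1682]
ee_rot: [1.09, 1.299, -1.095]
contact_force: [1.1, -0.0, 0.4]
opening: 0.397
scene orange [383 227] 91 xy [0.3649 0.2045] z [0.022 0.087]
scene orange [236 251] 91 xy [ 0.6301 -0.0161] z [0.032 0.095]
scene orange [223 271] 458 xy [ 0.6808 -0.0099] z [0.043 0.055]
scene orange [410 278] 118 xy [0.4778 0.3315] z [0.022 0.087]
scene orange [133 304] 1709 xy [ 0.8582 -0.1119] z [0.033 0.038]
scene orange [375 309] 129 xy [0.5888 0.3132] z [0.022 0.086]
scene blue [335 237] 100 xy [0.4585 0.1325] z [0.021 0.087]
scene blue [377 254] 118 xy [0.4534 0.2399] z [0.019 0.086]
scene blue [190 258] 436 xy [ 0.6948 -0.0982] z [0.041 0.055]
side orange [308 167] 547 xy [ 0.8184 -0.106 ] z [0.032 0.038]
side orange [320 198] 304 xy [ 0.6782 -0.008 ] z [0.042 0.054]
side orange [336 199] 104 xy [ 0.6293 -0.0162] z [0.036 0.094]
side orange [236 276] 146 xy [0.5893 0.3126] z [0.019 0.085]
side orange [356 308] 159 xy [0.3654 0.2035] z [0.019 0.086]
side orange [264 311] 165 xy [0.4785 0.3308] z [0.02  0.085]
side blue [357 185] 90 xy [ 0.6411 -0.1046] z [0.033 0.094]
side blue [340 182] 223 xy [ 0.695  -0.1007] z [0.043 0.054]
side blue [346 266] 134 xy [0.4585 0.1314] z [0.02  0.086]
side blue [309 293] 154 xy [0.4545 0.2391] z [0.02  0.086]
t 20.27 pos [ 0.646  -0.107   0.1643] rack [ 0.1332 -0.0469] yaw 9.27 F [ 0.2 -0.6 -0.3] op 0.403
  shift [ 0.041 -0.586 -1.062] turn 0.001 tilt [-0.02  0.01 -1.  ]
```

```bash
python3 -m crank '[[[0,-0.293,-0.531],0],[[0,-0.293,-0.531],0],[[0,-0.293,-0.531],0],[[0,-0.293,-0.531],0],[[0,-0.293,-0.531],0]]'
python3 -m crank '[[[0,-0.293,-0.531],0],[[0,-0.293,-0.531],0],[[0,-0.293,-0.531],0],[[0,-0.293,-0.531],0],[[0,-0.293,-0.531],0],[[0,-0.293,-0.531],0],[[0,-0.293,-0.531],0]]'
python3 - <<'E'
from h import *
near([.4584,.1315],save="pics/w5.png")
to([.459,.1315,.055])
E
```

```text
time: 20.68
position: [0.5479, 0.0172, 0.1662]
ee_rot: [1.082, 1.311, -1.095]
contact_force: [-1.4, -0.0, 0.3]
opening: 0.398
time: 21.27
position: [0.454, 0.1351, 0.1693]
ee_rot: [1.082, 1.311, -1.096]
contact_force: [0.6, 0.0, 0.3]
opening: 0.406
wrist blue [326 236] top [0.4596 0.1319 0.0846] rect [array([459.6, 131.3]), np.float64(6.8)]
t 21.32 pos [0.4543 0.1347 0.1694] rack [-0.0174  0.2223] yaw 9.55 F [-0.4 -0.5 -0.5] op 0.398
  shift [0.457 0.027 0.022] turn 0.004 tilt [-0.025  0.011 -1.   ]
```

```bash
python3 -m crank '[[[0.1,0.026,0.017],0.004],[[0.2,0.026,0.017],0.004],[[0.3,0.026,0.017],0.004],[[0.4,0.026,0.017],0.004],[[0.457,0.026,0.017],0.004],[[0.457,0.026,0.017],0.004],[[0.457,0.026,0.017],0.004]]'
python3 - <<'E'
from h import *
to([.4595,.1316,.055])
E
python3 -m crank '[[[0,0,0],0],[[0,0,0],0],[[0,0,0],0],[[0,0,0],0],[[0,0,0],0],[[0,0,0],0],[[0,0,0],0],[[0,0,0],0],[[0,0,0],0],[[0,0,0],0]]' 1 25
python3 -m crank '[[[-0.02,0,0],0],[[-0.1,0,0],0],[[-0.2,0,0],0],[[-0.3,0,0],0],[[-0.4,0,0],0],[[-0.5,0,0],0],[[-0.5,0,0],0]]'
python3 - <<'E'
from h import *
held()
to([*rk(-.036,-.045),.18])
E
```

```text
time: 21.9
position: [0.4588, 0.1314, 0.0542]
ee_rot: [1.088, 1.307, -1.105]
contact_force: [0.1, -0.3, -0.1]
opening: 0.402
t 21.9 pos [0.4588 0.1314 0.0542] rack [-0.0134  0.2183] yaw 9.06 F [ 0.1 -0.3 -0.1] op 0.402
  shift [-0.003  0.003 -0.001] turn -0.002 tilt [-0.027  0.009 -1.   ]
time: 22.73
position: [0.4592, 0.1314, 0.0549]
ee_rot: [1.088, 1.307, -1.104]
contact_force: [-0.6, -0.4, 7.1]
opening: 0.144
time: 23.32
position: [0.4641, 0.1307, 0.1841]
ee_rot: [1.093, 1.303, -1.099]
contact_force: [0.7, 0.9, -1.8]
opening: 0.146
side dark z pct [0.1315 0.1335 0.1431 0.1652 0.1717] xy bbox [0.439 0.106] [0.487 0.155] 413
side blue [346 215] 164 z [0.1467 0.215 ] axis xy [0.4649 0.1314] rack [-0.0074  0.2174] tilt [0.001 0.077]
scene dark z pct [0.1294 0.1312 0.1415 0.1656 0.172 ] xy bbox [0.438 0.108] [0.487 0.157] 343
tcp [0.4641 0.1307 0.1841] rack [-0.0083  0.2168]
t 23.42 pos [0.4626 0.1304 0.1807] rack [-0.0098  0.2167] yaw 9.07 F [-0.3 -0.  -2.5] op 0.141
  shift [-0.01  -0.102  1.047] turn -0.001 tilt [-0.024  0.011 -1.   ]
```

```bash
python3 -m crank '[[[0,-0.1,0.99],0],[[0,-0.1,0.99],0],[[0,-0.1,0.99],0],[[0,-0.1,0.99],0],[[0,-0.1,0.99],0],[[0,-0.1,0.99],0],[[0,-0.1,0.99],0],[[0,-0.1,0.99],0],[[0,-0.1,0.99],0]]'
python3 - <<'E'
from h import *
to([*rk(-.036,-.046),.065])
E
```

```text
time: 24.17
position: [0.476, -0.1176, 0.1765]
ee_rot: [1.09, 1.308, -1.104]
contact_force: [-0.1, 0.1, -2.3]
opening: 0.146
t 24.17 pos [ 0.476  -0.1176  0.1765] rack [-0.0363 -0.0302] yaw 9.04 F [-0.1  0.1 -2.3] op 0.146
  shift [0.445 0.012 0.07 ] turn -0.002 tilt [-0.026  0.011 -1.   ]
```

```bash
python3 -m crank '[[[0.1,0.012,0.065],-0.002],[[0.2,0.012,0.065],-0.002],[[0.3,0.012,0.065],-0.002],[[0.38,0.012,0.065],-0.002],[[0.43,0.012,0.065],-0.002],[[0.445,0.012,0.065],-0.002],[[0.445,0.012,0.065],-0.002],[[0.445,0.012,0.065],-0.002]]'
python3 - <<'E'
from h import *
held()
to([*rk(.082,-.045),.065])
E
```

```text
time: 24.83
position: [0.4787, -0.1303, 0.0649]
ee_rot: [1.086, 1.311, -1.1]
contact_force: [0.5, -0.3, -2.0]
opening: 0.144
side dark z pct [0.0093 0.0127 0.0237 0.0454 0.0534] xy bbox [ 0.453 -0.151] [ 0.508 -0.106] 271
side blue [414 207] 108 z [0.0276 0.096 ] axis xy [ 0.4793 -0.1301] rack [-0.035 -0.043] tilt [ 0.059 -0.003]
scene dark z pct [0.0078 0.0136 0.0246 0.0487 0.053 ] xy bbox [ 0.454 -0.159] [ 0.506 -0.103] 228
tcp [ 0.4787 -0.1303  0.0649] rack [-0.0357 -0.0432]
t 24.93 pos [ 0.4791 -0.1309  0.0653] rack [-0.0354 -0.0438] yaw 9.31 F [ 0.3 -0.5 -2.1] op 0.146
  shift [-0.01   0.469  0.005] turn 0.001 tilt [-0.025  0.011 -1.   ]
```

```bash
python3 -m crank '[[[0,0,0.01],0],[[0,0.04,0.01],0],[[0,0.09,0.01],0],[[0,0.15,0.01],0],[[0,0.21,0.01],0],[[0,0.27,0.01],0],[[0,0.33,0.01],0],[[0,0.38,0.01],0],[[0,0.41,0.01],0],[[0,0.41,0.01],0]]'
python3 - <<'E'
from h import *
held(("side",))
to([*rk(.082,-.045),.065])
E
```

```text
time: 25.77
position: [0.5829, -0.1162, 0.0631]
ee_rot: [1.087, 1.308, -1.097]
contact_force: [-0.6, 0.2, -2.1]
opening: 0.144
side dark z pct [0.0188 0.0209 0.035  0.0482 0.0521] xy bbox [ 0.559 -0.146] [ 0.61  -0.098] 137
side blue [377 192] 93 z [0.0325 0.0942] axis xy [ 0.584  -0.1159] rack [ 0.0706 -0.0458] tilt [0.069 0.013]
tcp [ 0.5829 -0.1162  0.0631] rack [ 0.0694 -0.0459]
t 25.82 pos [ 0.5815 -0.1165  0.063 ] rack [ 0.068 -0.046] yaw 9.34 F [ 1.5  0.4 -0.1] op 0.144
  shift [-0.009  0.056 -0.004] turn 0.002 tilt [-0.024  0.012 -1.   ]
```

```bash
python3 -m crank '[[[-0.004,0.02,-0.003],0],[[-0.004,0.04,-0.003],0],[[-0.004,0.056,-0.003],0],[[-0.004,0.056,-0.003],0],[[-0.004,0.056,-0.003],0]]'
python3 - <<'E'
from h import *
to([*rk(.082,-.045),.0636])
E
python3 -m crank '[[[0.002,0,0],0],[[0.002,0,0],0],[[0.002,0,0],0],[[0.002,0,0],0],[[-0.1,0,0],0],[[-0.2,0,0],0],[[-0.3,0,0],0],[[-0.4,0,0],0],[[-0.4,0,0],0]]' 0.6
cat >> h.py <<'E'
def gears():
    A={}
    for n in ("scene","side"):
        f=grab_frame(n)
        for c,ce,a,p in blobs(f,20):
            hi=p[p[:,2]>.03]
            if len(hi)<10 or p[:,2].max()<.075: continue
            p90=p[(p[:,2]>.055)]
            if len(p90)<8: continue
            d=np.median(p90[:,:2],0)-f["eye"][:2];d/=np.linalg.norm(d)
            xy=np.median(p90[:,:2],0)+d*.0055
            print(n,c,ce,a,"xy",xy.round(4),"rack",torack(xy).round(4),"ztop",np.percentile(p[:,2],98).round(3))
E
python3 - <<'E'
from h import *
gears()
to([.4545,.2395,.16])
E
```

```text
time: 26.23
position: [0.5952, -0.1135, 0.0637]
ee_rot: [1.087, 1.309, -1.099]
contact_force: [0.2, -0.2, -2.6]
opening: 0.15
t 26.23 pos [ 0.5952 -0.1135  0.0637] rack [ 0.082  -0.0452] yaw 9.34 F [ 0.2 -0.2 -2.6] op 0.15
  shift [ 0.    -0.    -0.001] turn 0.002 tilt [-0.024  0.012 -1.   ]
time: 26.98
position: [0.6, -0.1152, 0.1683]
ee_rot: [1.089, 1.303, -1.095]
contact_force: [0.7, -0.4, 0.2]
opening: 0.402
scene orange [382 226] 93 xy [0.3649 0.2036] rack [-0.0946  0.3047] ztop 0.085
scene orange [236 250] 85 xy [ 0.6298 -0.0167] rack [0.1317 0.0448] ztop 0.095
scene orange [410 279] 119 xy [0.4777 0.3314] rack [0.0372 0.4128] ztop 0.086
scene orange [375 309] 127 xy [0.5882 0.3132] rack [0.1433 0.3771] ztop 0.087
scene blue [204 240] 100 xy [ 0.6427 -0.1038] rack [ 0.1305 -0.0432] ztop 0.095
scene blue [377 254] 117 xy [0.4536 0.2391] rack [-0.0014  0.3255] ztop 0.086
side orange [336 199] 103 xy [ 0.6288 -0.0165] rack [0.1307 0.0452] ztop 0.094
side orange [236 277] 145 xy [0.589  0.3124] rack [0.144  0.3763] ztop 0.086
side orange [356 308] 157 xy [0.3661 0.2029] rack [-0.0936  0.3038] ztop 0.086
side orange [264 311] 164 xy [0.4786 0.3303] rack [0.0379 0.4115] ztop 0.086
side blue [357 184] 84 xy [ 0.6422 -0.1039] rack [ 0.1299 -0.0432] ztop 0.093
side blue [373 191] 94 xy [ 0.5943 -0.113 ] rack [ 0.0812 -0.0445] ztop 0.093
side blue [309 293] 151 xy [0.4549 0.2385] rack [-2.000e-04  3.247e-01] ztop 0.086
t 27.08 pos [ 0.5981 -0.1148  0.1647] rack [ 0.0847 -0.0469] yaw 9.33 F [-0.6 -0.  -0.7] op 0.398
  shift [ 0.047 -0.337 -1.491] turn 0.001 tilt [-0.022  0.011 -1.   ]
```

Second blue is in (rack x about 81 mm). Third blue is at (0.4545, 0.239).

```bash
python3 -m crank '[[[0,-0.17,-0.74],0],[[0,-0.17,-0.74],0],[[0,-0.17,-0.74],0],[[0,-0.17,-0.74],0],[[0,-0.17,-0.74],0],[[0,-0.17,-0.74],0]]'
python3 -m crank '[[[0,-0.165,-0.745],0],[[0,-0.165,-0.745],0],[[0,-0.165,-0.745],0],[[0,-0.165,-0.745],0],[[0,-0.165,-0.745],0],[[0,-0.165,-0.745],0],[[0,-0.165,-0.745],0]]'
python3 - <<'E'
from h import *
near([.4545,.2395],save="pics/w6.png")
to([.455,.239,.055])
E
```

```text
time: 27.58
position: [0.5234, 0.0663, 0.1672]
ee_rot: [1.082, 1.313, -1.093]
contact_force: [-0.4, -0.1, 0.7]
opening: 0.4
time: 28.17
position: [0.4504, 0.2438, 0.1703]
ee_rot: [1.078, 1.315, -1.092]
contact_force: [0.9, -0.4, -0.2]
opening: 0.4
wrist blue [325 237] top [0.4555 0.2398 0.0847] rect [array([455.4, 239.1]), np.float64(6.8)]
t 28.22 pos [0.4511 0.2422 0.1704] rack [-0.0033  0.329 ] yaw 9.8 F [0.1 0.2 0.7] op 0.4
  shift [0.461 0.024 0.023] turn 0.007 tilt [-0.026  0.011 -1.   ]
```

```bash
python3 -m crank '[[[0.1,0.026,0.015],0.007],[[0.2,0.026,0.015],0.007],[[0.3,0.026,0.015],0.007],[[0.4,0.026,0.015],0.007],[[0.461,0.026,0.015],0.007],[[0.461,0.026,0.015],0.007],[[0.461,0.026,0.015],0.007]]'
python3 - <<'E'
from h import *
to([.4554,.2393,.055])
E
python3 -m crank '[[[0,0,0],0],[[0,0,0],0],[[0,0,0],0],[[0,0,0],0],[[0,0,0],0],[[0,0,0],0],[[0,0,0],0],[[0,0,0],0],[[0,0,0],0],[[0,0,0],0]]' 1 25
python3 -m crank '[[[-0.02,0,0],0],[[-0.1,0,0],0],[[-0.2,0,0],0],[[-0.3,0,0],0],[[-0.4,0,0],0],[[-0.5,0,0],0],[[-0.5,0,0],0]]'
python3 - <<'E'
from h import *
held()
to([*rk(-.036,-.046),.18])
E
```

```text
time: 28.8
position: [0.4553, 0.2389, 0.0543]
ee_rot: [1.088, 1.308, -1.106]
contact_force: [-0.7, 0.5, 0.5]
opening: 0.401
t 28.8 pos [0.4553 0.2389 0.0543] rack [3.00e-04 3.25e-01] yaw 9.02 F [-0.7  0.5  0.5] op 0.401
  shift [-0.003  0.    -0.002] turn -0.002 tilt [-0.028  0.01  -1.   ]
time: 29.63
position: [0.4554, 0.239, 0.055]
ee_rot: [1.088, 1.308, -1.106]
contact_force: [-0.4, -0.8, 7.6]
opening: 0.145
time: 30.22
position: [0.4607, 0.2386, 0.1843]
ee_rot: [1.093, 1.306, -1.1]
contact_force: [0.8, 0.1, -2.3]
opening: 0.146
side dark z pct [0.1328 0.1352 0.1432 0.1639 0.1715] xy bbox [0.435 0.217] [0.484 0.263] 461
side blue [305 242] 163 z [0.1464 0.2147] axis xy [0.4618 0.2402] rack [0.0068 0.3253] tilt [0.075 0.017]
scene dark z pct [0.1286 0.1313 0.1418 0.1663 0.1716] xy bbox [0.435 0.216] [0.485 0.264] 392
tcp [0.4607 0.2386 0.1843] rack [0.0055 0.3239]
t 30.32 pos [0.4591 0.2379 0.1807] rack [0.0039 0.3235] yaw 9.04 F [ 0.1 -0.9 -2.6] op 0.143
  shift [-0.015 -0.155  1.478] turn -0.002 tilt [-0.026  0.011 -1.   ]
```

```bash
python3 -m crank '[[[0,-0.075,0.74],0],[[0,-0.075,0.74],0],[[0,-0.075,0.74],0],[[0,-0.075,0.74],0],[[0,-0.075,0.74],0],[[0,-0.075,0.74],0]]'
python3 -m crank '[[[0,-0.08,0.73],0],[[0,-0.08,0.73],0],[[0,-0.08,0.73],0],[[0,-0.08,0.73],0],[[0,-0.08,0.73],0],[[0,-0.08,0.73],0],[[0,-0.08,0.73],0]]'
python3 - <<'E'
from h import *
to([*rk(-.036,-.046),.065])
E
```

```text
time: 30.82
position: [0.4684, 0.047, 0.177]
ee_rot: [1.092, 1.305, -1.112]
contact_force: [-0.3, 0.3, -2.4]
opening: 0.144
time: 31.4
position: [0.4753, -0.1369, 0.174]
ee_rot: [1.093, 1.306, -1.115]
contact_force: [-0.4, -0.0, -2.0]
opening: 0.146
t 31.4 pos [ 0.4753 -0.1369  0.174 ] rack [-0.04   -0.0491] yaw 8.52 F [-0.4 -0.  -2. ] op 0.146
  shift [ 0.435  0.029 -0.007] turn -0.008 tilt [-0.031  0.009 -0.999]
```

```bash
python3 -m crank '[[[0.1,0.015,-0.005],-0.008],[[0.2,0.015,-0.005],-0.008],[[0.3,0.015,-0.005],-0.008],[[0.38,0.015,-0.005],-0.008],[[0.42,0.015,-0.005],-0.008],[[0.435,0.015,-0.005],-0.008],[[0.435,0.015,-0.005],-0.008],[[0.435,0.015,-0.005],-0.008]]'
python3 - <<'E'
from h import *
held()
to([*rk(.033,-.045),.065])
E
```

```text
time: 32.07
position: [0.4759, -0.1332, 0.0654]
ee_rot: [1.083, 1.312, -1.104]
contact_force: [0.0, 0.0, -3.2]
opening: 0.144
side dark z pct [0.0112 0.0136 0.0246 0.047  0.0528] xy bbox [ 0.449 -0.151] [ 0.502 -0.104] 263
side blue [416 207] 113 z [0.0274 0.0963] axis xy [ 0.476  -0.1302] rack [-0.0383 -0.0426] tilt [ 0.063 -0.057]
scene dark z pct [0.0078 0.0129 0.0257 0.0492 0.0529] xy bbox [ 0.449 -0.162] [ 0.504 -0.104] 228
tcp [ 0.4759 -0.1332  0.0654] rack [-0.0389 -0.0455]
t 32.17 pos [ 0.4761 -0.1337  0.0658] rack [-0.0387 -0.0461] yaw 9.27 F [ 0.1 -0.4 -2.8] op 0.143
  shift [-0.005  0.287 -0.004] turn 0.001 tilt [-0.029  0.009 -1.   ]
```

```bash
python3 -m crank '[[[0,0,0],0],[[0,0.04,0],0],[[0,0.08,0],0],[[0,0.12,0],0],[[0,0.17,0],0],[[0,0.22,0],0],[[0,0.26,0],0],[[0,0.28,0],0],[[0,0.28,0],0]]'
python3 - <<'E'
from h import *
held(("side",))
to([*rk(.034,-.045),.0645])
E
```

```text
time: 32.92
position: [0.5469, -0.122, 0.0637]
ee_rot: [1.084, 1.31, -1.103]
contact_force: [1.8, 0.6, -1.7]
opening: 0.146
side dark z pct [0.0102 0.0168 0.0354 0.0506 0.0525] xy bbox [ 0.519 -0.152] [ 0.576 -0.104] 164
side blue [390 197] 102 z [0.034 0.095] axis xy [ 0.5472 -0.1193] rack [ 0.0337 -0.0432] tilt [ 0.078 -0.018]
tcp [ 0.5469 -0.122   0.0637] rack [ 0.033  -0.0458]
t 32.97 pos [ 0.5458 -0.1222  0.0638] rack [ 0.0319 -0.0459] yaw 9.3 F [ 0.7 -0.4 -1.4] op 0.141
  shift [-0.003  0.008 -0.004] turn 0.001 tilt [-0.029  0.009 -1.   ]
```

```bash
python3 -m crank '[[[-0.002,0.01,-0.004],0],[[-0.002,0.01,-0.004],0],[[-0.002,0.01,-0.004],0],[[-0.002,0.01,-0.004],0]]'
python3 - <<'E'
from h import *
to([*rk(.034,-.045),.0636])
E
python3 -m crank '[[[0.002,0,0],0],[[0.002,0,0],0],[[0.002,0,0],0],[[0.002,0,0],0],[[-0.1,0,0],0],[[-0.2,0,0],0],[[-0.3,0,0],0],[[-0.4,0,0],0],[[-0.4,0,0],0]]' 0.6
python3 - <<'E'
from h import *
gears()
to([.478,.331,.16])
f=grab_frame("side");cv2.imwrite("pics/a3.png",cv2.resize(f["image"][130:350,200:450],(800,600),interpolation=cv2.INTER_CUBIC))
E
```

```text
time: 33.3
position: [0.5476, -0.1212, 0.0642]
ee_rot: [1.083, 1.31, -1.104]
contact_force: [-1.8, -2.4, -4.2]
opening: 0.143
t 33.3 pos [ 0.5476 -0.1212  0.0642] rack [ 0.0339 -0.0452] yaw 9.28 F [-1.8 -2.4 -4.2] op 0.143
  shift [ 0.002  0.001 -0.001] turn 0.001 tilt [-0.029  0.009 -1.   ]
time: 34.05
position: [0.5529, -0.1225, 0.1686]
ee_rot: [1.086, 1.305, -1.1]
contact_force: [0.9, -0.7, 0.2]
opening: 0.4
scene orange [382 226] 90 xy [0.3647 0.2037] rack [-0.0947  0.3048] ztop 0.086
scene orange [236 250] 82 xy [ 0.6302 -0.0163] rack [0.1321 0.0451] ztop 0.095
scene orange [399 261] 106 xy [0.4433 0.2889] rack [-0.0035  0.3763] ztop 0.087
scene orange [375 309] 127 xy [0.5883 0.313 ] rack [0.1434 0.3769] ztop 0.087
scene blue [216 230] 65 xy [ 0.5951 -0.1128] rack [ 0.082  -0.0445] ztop 0.074
scene blue [204 239] 103 xy [ 0.6425 -0.1032] rack [ 0.1303 -0.0426] ztop 0.095
side orange [336 199] 103 xy [ 0.6294 -0.0164] rack [0.1313 0.0452] ztop 0.093
side orange [236 277] 145 xy [0.5898 0.3124] rack [0.1447 0.3761] ztop 0.086
side orange [294 309] 166 xy [0.4445 0.2877] rack [-0.0026  0.3749] ztop 0.086
side orange [356 308] 159 xy [0.3663 0.2029] rack [-0.0933  0.3038] ztop 0.086
side blue [357 184] 86 xy [ 0.6421 -0.1041] rack [ 0.1299 -0.0435] ztop 0.093
side blue [373 191] 95 xy [ 0.5941 -0.1134] rack [ 0.081  -0.0449] ztop 0.093
side blue [389 198] 101 xy [ 0.5454 -0.1173] rack [ 0.0323 -0.041 ] ztop 0.094
t 34.15 pos [ 0.5512 -0.1221  0.1652] rack [ 0.0372 -0.0467] yaw 9.28 F [ 0.7 -0.   0. ] op 0.4
  shift [ 0.044  0.004 -1.836] turn 0.001 tilt [-0.027  0.009 -1.   ]
```

View pics/a3.png

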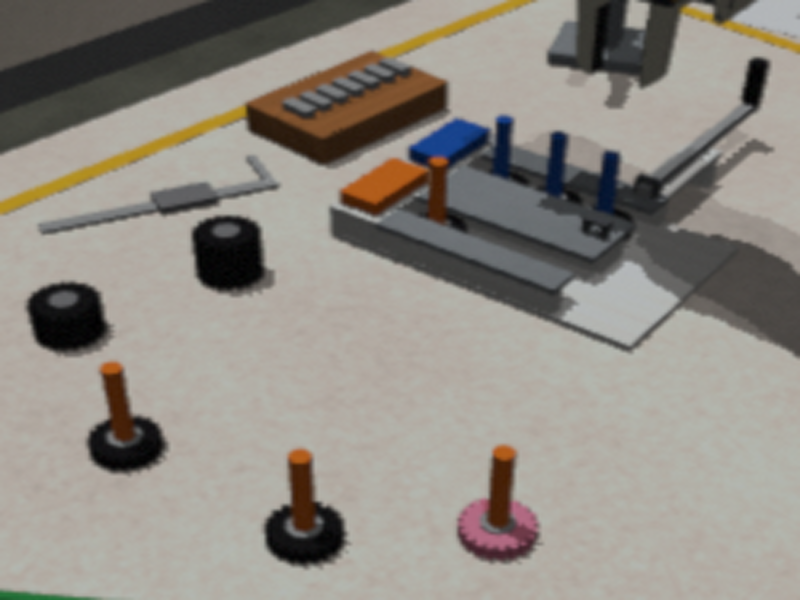

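An orange gear was knocked aside to (0.444, 0.288); the other is still at (0.589, 0.313). All three blues are in. Next is the orange at (0.589, 0.313).

```bash
python3 - <<'E'
from h import *
to([.589,.313,.165])
E
python3 -m crank '[[[0,0.215,-0.84],0],[[0,0.215,-0.84],0],[[0,0.215,-0.84],0],[[0,0.215,-0.84],0],[[0,0.215,-0.84],0],[[0,0.215,-0.84],0],[[0,0.215,-0.84],0]]'
python3 - <<'E'
from h import *
to([.589,.313,.165])
E
```

```text
t 34.2 pos [ 0.5505 -0.122   0.1641] rack [ 0.0365 -0.0464] yaw 9.28 F [ 0.1 -0.5 -0.5] op 0.403
  shift [ 0.008  0.432 -1.692] turn 0.001 tilt [-0.029  0.009 -1.   ]
time: 34.78
position: [0.569, 0.0985, 0.164]
ee_rot: [1.079, 1.315, -1.1]
contact_force: [0.2, -0.2, -0.1]
opening: 0.402
t 34.78 pos [0.569  0.0985 0.164 ] rack [0.09   0.1682] yaw 9.66 F [ 0.2 -0.2 -0.1] op 0.402
  shift [ 0.002  0.223 -0.833] turn 0.005 tilt [-0.031  0.01  -0.999]
```

```bash
python3 -m crank '[[[0,0.22,-0.82],0.005],[[0,0.22,-0.82],0.005],[[0,0.22,-0.82],0.005],[[0,0.22,-0.82],0.005],[[0,0.22,-0.82],0.005],[[0,0.22,-0.82],0.005],[[0,0.22,-0.82],0.005],[[0,0.22,-0.82],0.005]]'
python3 - <<'E'
from h import *
near([.589,.313],save="pics/w7.png")
to([.5895,.3135,.055])
E
```

```text
time: 35.45
position: [0.5887, 0.308, 0.1641]
ee_rot: [1.082, 1.312, -1.108]
contact_force: [-0.5, -0.2, 0.4]
opening: 0.398
wrist orange [323 225] top [0.5903 0.3135 0.0847] rect [array([590.4, 313.2]), np.float64(6.8)]
t 35.5 pos [0.589  0.3069 0.1645] rack [0.1431 0.3708] yaw 9.09 F [-0.4 -0.9  0.5] op 0.395
  shift [ 0.438  0.02  -0.02 ] turn -0.001 tilt [-0.032  0.008 -0.999]
```

View pics/w7.png

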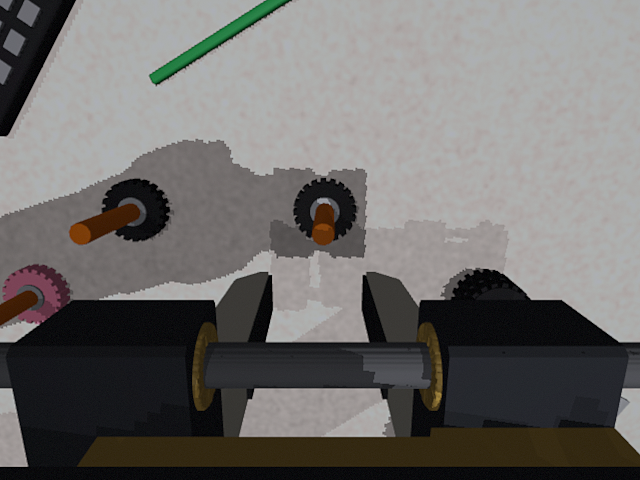

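The target stem is at px (323,230), centred between the jaws and on a black gear.

```bash
python3 -m crank '[[[0.1,0.022,-0.022],0],[[0.2,0.022,-0.022],0],[[0.3,0.022,-0.022],0],[[0.4,0.022,-0.022],0],[[0.438,0.022,-0.022],0],[[0.438,0.022,-0.022],0],[[0.438,0.022,-0.022],0]]'
python3 - <<'E'
from h import *
to([.590,.3133,.055])
E
python3 -m crank '[[[0,0,0],0],[[0,0,0],0],[[0,0,0],0],[[0,0,0],0],[[0,0,0],0],[[0,0,0],0],[[0,0,0],0],[[0,0,0],0],[[0,0,0],0],[[0,0,0],0]]' 1 25
python3 -m crank '[[[-0.02,0,0],0],[[-0.1,0,0],0],[[-0.2,0,0],0],[[-0.3,0,0],0],[[-0.4,0,0],0],[[-0.5,0,0],0],[[-0.5,0,0],0]]'
python3 - <<'E'
from h import *
held()
to([*rk(-.036,.044),.18])
E
```

```text
time: 36.08
position: [0.5906, 0.3123, 0.0552]
ee_rot: [1.084, 1.309, -1.111]
contact_force: [0.4, 0.3, 0.4]
opening: 0.402
t 36.08 pos [0.5906 0.3123 0.0552] rack [0.1455 0.3759] yaw 8.98 F [0.4 0.3 0.4] op 0.402
  shift [ 0.001 -0.002 -0.004] turn -0.002 tilt [-0.033  0.007 -0.999]
time: 36.92
position: [0.5907, 0.3126, 0.0561]
ee_rot: [1.085, 1.309, -1.11]
contact_force: [-2.3, -0.8, 7.1]
opening: 0.144
time: 37.5
position: [0.597, 0.3127, 0.1863]
ee_rot: [1.09, 1.307, -1.104]
contact_force: [1.9, 0.7, -1.2]
opening: 0.145
side dark z pct [0.1314 0.1334 0.1438 0.1465 0.1537] xy bbox [0.57  0.291] [0.62  0.337] 362
side orange [225 227] 126 z [0.1487 0.2156] axis xy [0.5976 0.3151] rack [0.1529 0.3775] tilt [0.087 0.05 ]
scene dark z pct [0.13   0.1321 0.1425 0.1653 0.173 ] xy bbox [0.571 0.291] [0.619 0.338] 520
tcp [0.597  0.3127 0.1863] rack [0.1519 0.3753]
t 37.6 pos [0.5949 0.3119 0.182 ] rack [0.1498 0.3748] yaw 9.0 F [-0.4 -0.2 -2.1] op 0.143
  shift [ 0.012 -0.738  1.326] turn -0.002 tilt [-0.03   0.008 -1.   ]
```

```bash
python3 -m crank '[[[-0.01,-0.369,0.663],0],[[-0.01,-0.369,0.663],0],[[-0.01,-0.369,0.663],0],[[-0.01,-0.369,0.663],0],[[-0.01,-0.369,0.663],0],[[-0.01,-0.369,0.663],0]]'
python3 -m crank '[[[0,-0.369,0.66],0],[[0,-0.369,0.66],0],[[0,-0.369,0.66],0],[[0,-0.369,0.66],0],[[0,-0.369,0.66],0],[[0,-0.369,0.66],0],[[0,-0.369,0.66],0]]'
python3 - <<'E'
from h import *
to([*rk(-.036,.044),.065])
E
```

```text
time: 38.1
position: [0.5268, 0.1273, 0.1839]
ee_rot: [1.086, 1.307, -1.118]
contact_force: [-0.2, -0.4, -2.7]
opening: 0.144
time: 38.68
position: [0.4596, -0.0507, 0.1847]
ee_rot: [1.088, 1.307, -1.122]
contact_force: [0.2, 0.3, -2.7]
opening: 0.147
t 38.68 pos [ 0.4596 -0.0507  0.1847] rack [-0.0418  0.0385] yaw 8.46 F [ 0.2  0.3 -2.7] op 0.147
  shift [ 0.478  0.04  -0.018] turn -0.008 tilt [-0.036  0.005 -0.999]
```

```bash
python3 -m crank '[[[0.1,0.03,-0.015],-0.008],[[0.2,0.03,-0.015],-0.008],[[0.3,0.03,-0.015],-0.008],[[0.4,0.03,-0.015],-0.008],[[0.46,0.03,-0.015],-0.008],[[0.478,0.03,-0.015],-0.008],[[0.478,0.03,-0.015],-0.008],[[0.478,0.03,-0.015],-0.008]]'
python3 - <<'E'
from h import *
held()
to([*rk(.083,.044),.065])
E
```

```text
time: 39.35
position: [0.4625, -0.0436, 0.0643]
ee_rot: [1.077, 1.314, -1.111]
contact_force: [0.4, 1.3, -1.9]
opening: 0.142
side dark z pct [0.0104 0.0126 0.023  0.0268 0.0369] xy bbox [ 0.436 -0.063] [ 0.486 -0.017] 257
side orange [397 226] 103 z [0.0284 0.0962] axis xy [ 0.4627 -0.0417] rack [-0.0373  0.0469] tilt [ 0.049 -0.012]
scene dark z pct [0.0077 0.0124 0.0244 0.0462 0.0533] xy bbox [ 0.434 -0.071] [ 0.487 -0.016] 259
tcp [ 0.4625 -0.0436  0.0643] rack [-0.0378  0.045 ]
t 39.45 pos [ 0.4627 -0.0442  0.0648] rack [-0.0377  0.0444] yaw 9.28 F [-0.5  0.9 -2.1] op 0.146
  shift [-0.018  0.483  0.002] turn 0.001 tilt [-0.036  0.005 -0.999]
```

```bash
python3 -m crank '[[[-0.004,0,0.004],0],[[-0.005,0.04,0.004],0],[[-0.007,0.09,0.004],0],[[-0.009,0.15,0.004],0],[[-0.011,0.21,0.004],0],[[-0.013,0.27,0.004],0],[[-0.015,0.33,0.004],0],[[-0.017,0.38,0.004],0],[[-0.018,0.42,0.004],0],[[-0.018,0.42,0.004],0]]'
python3 - <<'E'
from h import *
held(("side",))
to([*rk(.083,.044),.065])
E
```

```text
time: 40.28
position: [0.5694, -0.0275, 0.0658]
ee_rot: [1.079, 1.311, -1.108]
contact_force: [0.8, -0.1, -2.2]
opening: 0.144
side dark z pct [0.0218 0.0238 0.0337 0.0414 0.0548] xy bbox [ 0.542 -0.057] [ 0.597 -0.012] 146
side orange [357 209] 90 z [0.0304 0.0969] axis xy [ 0.5699 -0.0256] rack [0.0711 0.0456] tilt [ 0.09  -0.005]
tcp [ 0.5694 -0.0275  0.0658] rack [0.0703 0.0438]
t 40.33 pos [ 0.5676 -0.0279  0.0657] rack [0.0685 0.0437] yaw 9.3 F [-0.9  0.5 -2.1] op 0.145
  shift [ 0.001  0.058 -0.001] turn 0.001 tilt [-0.035  0.005 -0.999]
```

```bash
python3 -m crank '[[[0.001,0.02,0],0],[[0.002,0.04,0],0],[[0.003,0.06,0],0],[[0.003,0.06,0],0],[[0.003,0.06,0],0]]'
python3 - <<'E'
from h import *
to([*rk(.083,.044),.0636])
E
python3 -m crank '[[[0.003,0,0],0],[[0.003,0,0],0],[[0.003,0,0],0],[[0.003,0,0],0],[[-0.1,0,0],0],[[-0.2,0,0],0],[[-0.3,0,0],0],[[-0.4,0,0],0],[[-0.4,0,0],0]]' 0.6
python3 - <<'E'
from h import *
gears()
to([.444,.2885,.165])
E
```

```text
time: 40.75
position: [0.5824, -0.0255, 0.0643]
ee_rot: [1.078, 1.313, -1.11]
contact_force: [-0.9, 0.3, -1.8]
opening: 0.143
t 40.75 pos [ 0.5824 -0.0255  0.0643] rack [0.0835 0.0437] yaw 9.29 F [-0.9  0.3 -1.8] op 0.143
  shift [ 0.003 -0.002 -0.001] turn 0.001 tilt [-0.035  0.005 -0.999]
time: 41.5
position: [0.5883, -0.0262, 0.1688]
ee_rot: [1.081, 1.307, -1.105]
contact_force: [1.5, 1.0, -0.4]
opening: 0.395
scene orange [383 226] 90 xy [0.3646 0.2038] rack [-0.0949  0.3049] ztop 0.086
scene orange [236 256] 42 xy [ 0.631  -0.0174] rack [0.1328 0.044 ] ztop 0.076
scene orange [399 260] 103 xy [0.4433 0.2892] rack [-0.0036  0.3766] ztop 0.087
scene blue [229 216] 84 xy [ 0.5459 -0.1162] rack [ 0.0329 -0.04  ] ztop 0.095
scene blue [216 225] 105 xy [ 0.5944 -0.1131] rack [ 0.0813 -0.0447] ztop 0.095
scene blue [204 238] 97 xy [ 0.6426 -0.1038] rack [ 0.1304 -0.0432] ztop 0.095
side orange [324 198] 411 xy [ 0.6293 -0.0158] rack [0.1313 0.0458] ztop 0.092
side orange [353 207] 107 xy [ 0.5806 -0.0241] rack [0.0819 0.0454] ztop 0.093
side orange [294 309] 166 xy [0.444  0.2876] rack [-0.0031  0.3749] ztop 0.086
side orange [356 308] 161 xy [0.3659 0.2028] rack [-0.0937  0.3037] ztop 0.086
side blue [357 184] 83 xy [ 0.6418 -0.1038] rack [ 0.1296 -0.043 ] ztop 0.094
side blue [373 191] 92 xy [ 0.5947 -0.1133] rack [ 0.0815 -0.0449] ztop 0.094
side blue [389 197] 92 xy [ 0.5459 -0.1178] rack [ 0.0327 -0.0415] ztop 0.094
t 41.6 pos [ 0.5864 -0.026   0.1652] rack [0.0873 0.0426] yaw 9.29 F [ 0.3 -0.1 -0.3] op 0.4
  shift [ 0.026 -0.359 -1.333] turn 0.001 tilt [-0.033  0.005 -0.999]
```

Five are in. The last one is the knocked orange on a black gear.

```bash
python3 -m crank '[[[0.01,-0.18,-0.66],0],[[0.01,-0.18,-0.66],0],[[0.01,-0.18,-0.66],0],[[0.01,-0.18,-0.66],0],[[0.01,-0.18,-0.66],0],[[0.01,-0.18,-0.66],0]]'
python3 -m crank '[[[0.01,-0.175,-0.66],0],[[0.01,-0.175,-0.66],0],[[0.01,-0.175,-0.66],0],[[0.01,-0.175,-0.66],0],[[0.01,-0.175,-0.66],0],[[0.01,-0.175,-0.66],0],[[0.01,-0.175,-0.66],0]]'
python3 - <<'E'
from h import *
near([.444,.288],save="pics/w8.png")
to([.4447,.2885,.055])
E
```

```text
time: 42.1
position: [0.5135, 0.1324, 0.1649]
ee_rot: [1.074, 1.315, -1.105]
contact_force: [0.8, -0.9, 0.0]
opening: 0.401
time: 42.68
position: [0.4435, 0.2862, 0.165]
ee_rot: [1.073, 1.314, -1.107]
contact_force: [0.5, 0.3, -0.3]
opening: 0.399
wrist orange [323 228] top [0.445  0.289  0.0846] rect [array([445. , 288.4]), np.float64(6.9)]
t 42.73 pos [0.4438 0.2855 0.1652] rack [-0.0036  0.3728] yaw 9.48 F [ 0.5 -0.6 -0.3] op 0.403
  shift [ 0.441  0.02  -0.007] turn 0.003 tilt [-0.035  0.004 -0.999]
```

View pics/w8.png

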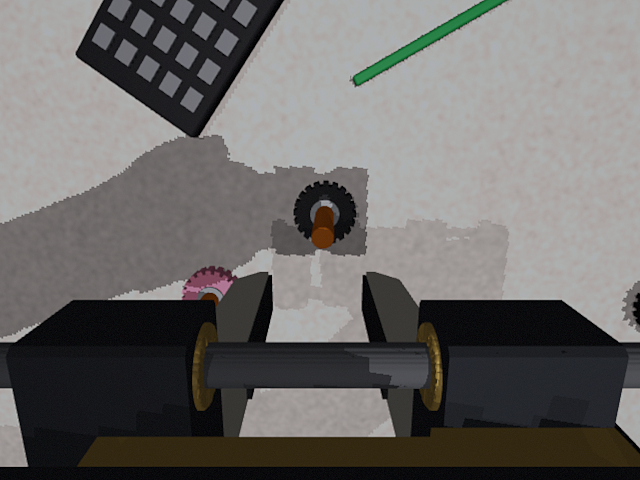

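```bash
python3 -m crank '[[[0.1,0.021,-0.009],0.003],[[0.2,0.021,-0.009],0.003],[[0.3,0.021,-0.009],0.003],[[0.4,0.021,-0.009],0.003],[[0.441,0.021,-0.009],0.003],[[0.441,0.021,-0.009],0.003],[[0.441,0.021,-0.009],0.003]]'
python3 - <<'E'
from h import *
to([.4447,.2885,.055])
E
python3 -m crank '[[[0,0,0],0],[[0,0,0],0],[[0,0,0],0],[[0,0,0],0],[[0,0,0],0],[[0,0,0],0],[[0,0,0],0],[[0,0,0],0],[[0,0,0],0],[[0,0,0],0]]' 1 25
python3 -m crank '[[[-0.02,0,0],0],[[-0.1,0,0],0],[[-0.2,0,0],0],[[-0.3,0,0],0],[[-0.4,0,0],0],[[-0.5,0,0],0],[[-0.5,0,0],0]]'
python3 - <<'E'
from h import *
held()
to([*rk(-.036,.044),.18])
E
```

```text
time: 43.32
position: [0.4455, 0.2875, 0.0549]
ee_rot: [1.079, 1.31, -1.114]
contact_force: [0.2, 0.8, 0.7]
opening: 0.397
t 43.32 pos [0.4455 0.2875 0.0549] rack [-0.0016  0.3745] yaw 9.08 F [0.2 0.8 0.7] op 0.397
  shift [-0.    -0.003 -0.005] turn -0.001 tilt [-0.036  0.003 -0.999]
time: 44.15
position: [0.4456, 0.2877, 0.0556]
ee_rot: [1.079, 1.31, -1.113]
contact_force: [-1.1, -0.2, 7.6]
opening: 0.151
time: 44.73
position: [0.4518, 0.2884, 0.185]
ee_rot: [1.084, 1.308, -1.108]
contact_force: [-0.1, 0.7, -1.6]
opening: 0.141
side dark z pct [0.1327 0.1347 0.1431 0.1456 0.1467] xy bbox [0.425 0.265] [0.473 0.313] 421
side orange [287 258] 170 z [0.1473 0.2152] axis xy [0.4525 0.2908] rack [0.0058 0.3767] tilt [0.082 0.026]
scene dark z pct [0.1286 0.1312 0.1419 0.1667 0.174 ] xy bbox [0.424 0.266] [0.474 0.315] 422
tcp [0.4518 0.2884 0.185 ] rack [0.0047 0.3744]
t 44.83 pos [0.4501 0.2875 0.1813] rack [0.0029 0.3738] yaw 9.11 F [ 0.3  0.7 -1.9] op 0.145
  shift [-0.003 -0.153  1.32 ] turn -0.001 tilt [-0.034  0.004 -0.999]
```

```bash
python3 -m crank '[[[-0.005,-0.073,0.66],0],[[-0.005,-0.073,0.66],0],[[-0.005,-0.073,0.66],0],[[-0.005,-0.073,0.66],0],[[-0.005,-0.073,0.66],0],[[-0.005,-0.073,0.66],0]]'
python3 -m crank '[[[0,-0.07,0.64],-0.002],[[0,-0.07,0.64],-0.002],[[0,-0.07,0.64],-0.002],[[0,-0.07,0.64],-0.002],[[0,-0.07,0.64],-0.002],[[0,-0.07,0.64],-0.002],[[0,-0.07,0.64],-0.002]]'
python3 - <<'E'
from h import *
to([*rk(-.036,.044),.065])
E
```

```text
time: 45.33
position: [0.4575, 0.1189, 0.1804]
ee_rot: [1.082, 1.308, -1.118]
contact_force: [-0.9, 0.4, -2.5]
opening: 0.145
time: 45.92
position: [0.4647, -0.0405, 0.1789]
ee_rot: [1.079, 1.311, -1.115]
contact_force: [0.4, 0.7, -2.6]
opening: 0.143
t 45.92 pos [ 0.4647 -0.0405  0.1789] rack [-0.0352  0.0477] yaw 9.06 F [ 0.4  0.7 -2.6] op 0.143
  shift [0.455 0.013 0.019] turn -0.002 tilt [-0.037  0.004 -0.999]
```

```bash
python3 -m crank '[[[0.1,0.01,0.014],-0.002],[[0.2,0.01,0.014],-0.002],[[0.3,0.01,0.014],-0.002],[[0.4,0.01,0.014],-0.002],[[0.44,0.01,0.014],-0.002],[[0.455,0.01,0.014],-0.002],[[0.455,0.01,0.014],-0.002],[[0.455,0.01,0.014],-0.002]]'
python3 - <<'E'
from h import *
held()
to([*rk(.034,.044),.065])
E
```

```text
time: 46.58
position: [0.4637, -0.0412, 0.065]
ee_rot: [1.075, 1.315, -1.11]
contact_force: [-0.1, 0.5, -2.3]
opening: 0.146
side dark z pct [0.0089 0.0122 0.023  0.0266 0.0379] xy bbox [ 0.437 -0.062] [ 0.486 -0.014] 256
side orange [396 226] 103 z [0.0283 0.0958] axis xy [ 0.4647 -0.0396] rack [-0.035   0.0487] tilt [ 0.068 -0.029]
scene dark z pct [0.0087 0.0144 0.0242 0.046  0.0531] xy bbox [ 0.437 -0.069] [ 0.486 -0.013] 257
tcp [ 0.4637 -0.0412  0.065 ] rack [-0.0362  0.0472]
t 46.68 pos [ 0.464  -0.0418  0.0654] rack [-0.036   0.0465] yaw 9.36 F [-0.6  0.1 -1.8] op 0.143
  shift [-0.008  0.28   0.011] turn 0.002 tilt [-0.036  0.004 -0.999]
```

```bash
python3 -m crank '[[[-0.002,0,0.014],0],[[-0.003,0.04,0.014],0],[[-0.004,0.08,0.014],0],[[-0.006,0.12,0.014],0],[[-0.007,0.17,0.014],0],[[-0.009,0.22,0.014],0],[[-0.01,0.26,0.014],0],[[-0.011,0.28,0.014],0],[[-0.011,0.28,0.014],0]]'
python3 - <<'E'
from h import *
held(("side",))
to([*rk(.034,.044),.0645])
E
```

```text
time: 47.43
position: [0.5351, -0.0335, 0.0655]
ee_rot: [1.076, 1.313, -1.109]
contact_force: [-0.5, 0.5, -2.3]
opening: 0.144
side dark z pct [0.0206 0.0224 0.0334 0.0381 0.0503] xy bbox [ 0.507 -0.063] [ 0.565 -0.018] 153
side orange [370 213] 92 z [0.0322 0.0964] axis xy [ 0.5352 -0.0318] rack [0.0359 0.0451] tilt [ 0.078 -0.002]
tcp [ 0.5351 -0.0335  0.0655] rack [0.0355 0.0433]
t 47.48 pos [ 0.534  -0.0338  0.0655] rack [0.0344 0.0433] yaw 9.37 F [-0.8 -0.8 -1.5] op 0.145
  shift [ 0.004 -0.001 -0.003] turn 0.002 tilt [-0.036  0.004 -0.999]
```

```bash
python3 -m crank '[[[0.006,0,0],0],[[0.006,0,0],0],[[0.006,0,0],0]]'
python3 -m crank '[[[0.002,0,0],0],[[0.002,0,0],0],[[0.002,0,0],0],[[0.002,0,0],0],[[-0.1,0,0],0],[[-0.2,0,0],0],[[-0.3,0,0],0],[[-0.4,0,0],0],[[-0.4,0,0],0]]' 0.6
python3 - <<'E'
from h import *
gears()
to([*rk(.017,-.262),.165])
f=grab_frame("side");cv2.imwrite("pics/a4.png",cv2.resize(f["image"][130:350,200:450],(800,600),interpolation=cv2.INTER_CUBIC))
f=grab_frame("scene");cv2.imwrite("pics/b4.png",cv2.resize(f["image"][180:340,160:440],(800,457),interpolation=cv2.INTER_CUBIC))
E
```

```text
time: 47.73
position: [0.5334, -0.0339, 0.0639]
ee_rot: [1.076, 1.314, -1.111]
contact_force: [-0.5, -0.2, -1.0]
opening: 0.142
time: 48.48
position: [0.5393, -0.0345, 0.1681]
ee_rot: [1.079, 1.309, -1.106]
contact_force: [0.6, 0.8, -0.7]
opening: 0.397
scene orange [382 226] 88 xy [0.3653 0.2038] rack [-0.0942  0.3048] ztop 0.087
scene orange [248 243] 45 xy [ 0.5828 -0.0245] rack [0.084  0.0447] ztop 0.076
scene orange [236 250] 87 xy [ 0.6301 -0.0163] rack [0.132  0.0451] ztop 0.095
scene blue [229 215] 90 xy [ 0.5455 -0.1161] rack [ 0.0325 -0.0398] ztop 0.095
scene blue [216 225] 105 xy [ 0.5947 -0.1135] rack [ 0.0815 -0.0452] ztop 0.095
scene blue [203 239] 95 xy [ 0.6429 -0.1038] rack [ 0.1306 -0.0433] ztop 0.094
side orange [324 198] 415 xy [ 0.6299 -0.0161] rack [0.1319 0.0454] ztop 0.092
side orange [353 206] 108 xy [ 0.5829 -0.0239] rack [0.0842 0.0452] ztop 0.094
side orange [371 213] 110 xy [ 0.5316 -0.0327] rack [0.0322 0.0448] ztop 0.094
side orange [356 308] 160 xy [0.3663 0.2027] rack [-0.0934  0.3035] ztop 0.086
side blue [357 184] 81 xy [ 0.6416 -0.1041] rack [ 0.1294 -0.0433] ztop 0.094
side blue [373 190] 90 xy [ 0.5942 -0.1135] rack [ 0.0811 -0.045 ] ztop 0.093
side blue [389 197] 91 xy [ 0.5459 -0.1173] rack [ 0.0328 -0.041 ] ztop 0.093
t 48.58 pos [ 0.5376 -0.0343  0.1648] rack [0.0379 0.0422] yaw 9.36 F [-0.2 -0.4 -0.4] op 0.404
  shift [-0.01  -0.087  1.217] turn 0.002 tilt [-0.034  0.004 -0.999]
```

View pics/a4.png

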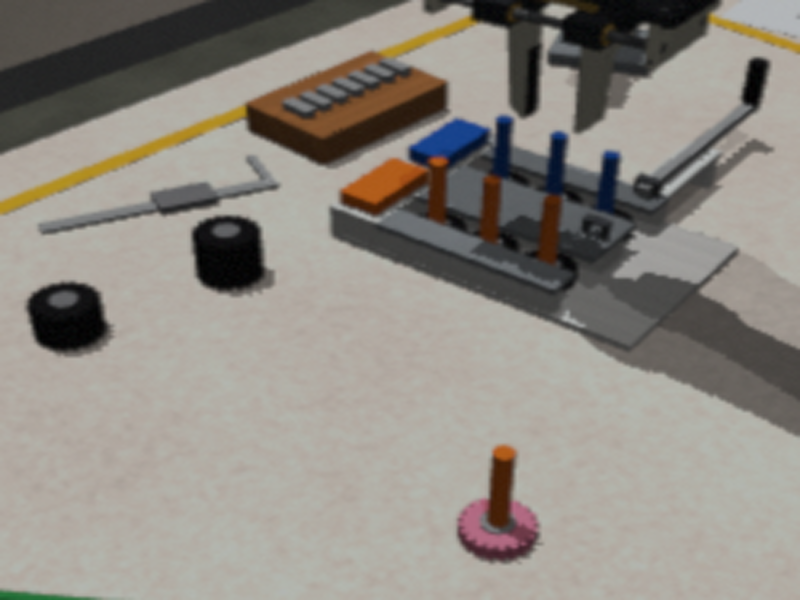

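View pics/b4.png

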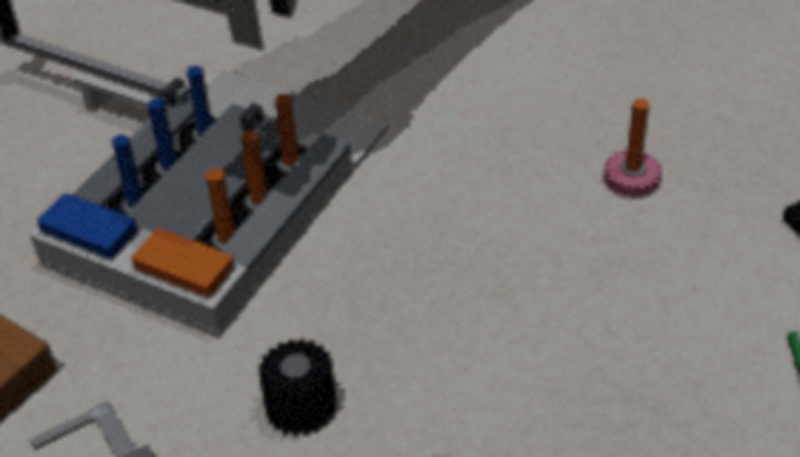

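All six gears are upright in their lanes, with the front stems at rack x of about 32 mm or more. Next is the bolt.

```bash
python3 -m crank '[[[-0.01,-0.045,0.61],0],[[-0.01,-0.045,0.61],0],[[-0.01,-0.045,0.61],0],[[-0.01,-0.045,0.61],0],[[-0.01,-0.045,0.61],0],[[-0.01,-0.045,0.61],0]]'
python3 -m crank '[[[0,-0.045,0.6],0],[[0,-0.045,0.6],0],[[0,-0.045,0.6],0],[[0,-0.045,0.6],0],[[0,-0.045,0.6],0],[[0,-0.045,0.6],0],[[0,-0.045,0.6],0]]'
python3 - <<'E'
from h import *
f=grab_frame("wrist");cv2.imwrite("pics/w9.png",f["image"]);q=cloud(f).reshape(-1,3)
p=rk(.017,-.262)
k=(q[:,2]>.088)&(q[:,2]<.1)&(np.hypot(q[:,0]-p[0],q[:,1]-p[1])<.03)
print(p,q[k].min(0),q[k].max(0))
to([*p,.06])
E
```

```text
time: 49.18
position: [0.5494, -0.1882, 0.1631]
ee_rot: [1.077, 1.315, -1.115]
contact_force: [0.9, 0.6, -1.1]
opening: 0.398
time: 49.77
position: [0.5623, -0.3356, 0.161]
ee_rot: [1.077, 1.318, -1.113]
contact_force: [0.0, 1.3, -0.2]
opening: 0.398
[ 0.56567019 -0.33791172] [ 0.55717935 -0.34678821  0.08802781] [ 0.57475909 -0.32959461  0.09587814]
t 49.82 pos [ 0.5625 -0.3352  0.1612] rack [ 0.0143 -0.2588] yaw 9.33 F [ 0.3 -0.1 -0.2] op 0.398
  shift [0.404 0.027 0.018] turn 0.001 tilt [-0.041  0.006 -0.999]
```

View pics/w9.png

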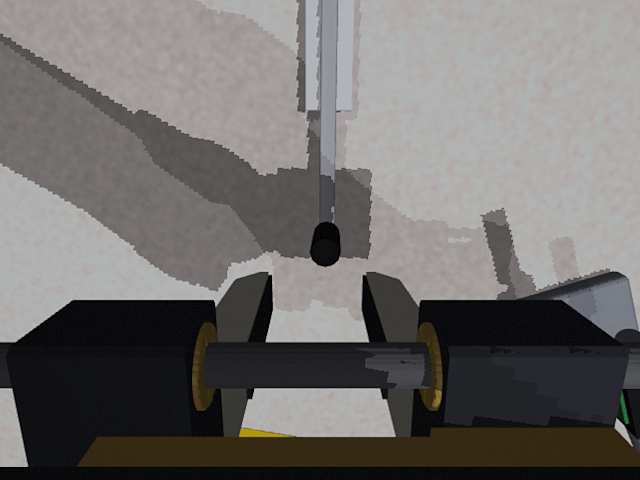

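```bash
python3 -m crank '[[[0.1,0.027,0.016],0],[[0.2,0.027,0.016],0],[[0.3,0.027,0.016],0],[[0.38,0.027,0.016],0],[[0.4,0.027,0.016],0],[[0.4,0.027,0.016],0]]'
python3 - <<'E'
from h import *
to([.5659,-.338,.06])
E
python3 -m crank '[[[0,0,0],0],[[0,0,0],0],[[0,0,0],0],[[0,0,0],0],[[0,0,0],0],[[0,0,0],0],[[0,0,0],0]]' 1 25
python3 - <<'E'
from h import *
to([*rk(.017,-.121),.06])
E
```

```text
time: 50.32
position: [0.5653, -0.335, 0.0596]
ee_rot: [1.075, 1.323, -1.111]
contact_force: [0.1, 0.2, 0.5]
opening: 0.398
t 50.32 pos [ 0.5653 -0.335   0.0596] rack [ 0.0171 -0.2591] yaw 9.47 F [0.1 0.2 0.5] op 0.398
  shift [-0.002  0.     0.012] turn 0.003 tilt [-0.044  0.008 -0.999]
time: 50.9
position: [0.5636, -0.3354, 0.0609]
ee_rot: [1.075, 1.324, -1.114]
contact_force: [-7.5, 1.4, 4.8]
opening: 0.195
t 50.9 pos [ 0.5636 -0.3354  0.0609] rack [ 0.0154 -0.2592] yaw 9.4 F [-7.5  1.4  4.8] op 0.195
  shift [ 0.012  0.009 -0.553] turn 0.002 tilt [-0.045  0.008 -0.999]
```

```bash
python3 -m crank '[[[0.006,0.006,-0.06],0],[[0.006,0.006,-0.13],0],[[0.006,0.006,-0.2],0],[[0.006,0.006,-0.27],0],[[0.006,0.006,-0.34],0],[[0.006,0.006,-0.4],0],[[0.006,0.006,-0.46],0],[[0.006,0.006,-0.51],0],[[0.006,0.006,-0.55],0],[[0.006,0.006,-0.55],0]]'
python3 - <<'E'
from h import *
to([*rk(.017,-.119),.06])
E
```

```text
time: 51.73
position: [0.5419, -0.1969, 0.0611]
ee_rot: [1.073, 1.327, -1.112]
contact_force: [-3.7, 0.3, -8.5]
opening: 0.199
t 51.73 pos [ 0.5419 -0.1969  0.0611] rack [ 0.0161 -0.119 ] yaw 9.55 F [-3.7  0.3 -8.5] op 0.199
  shift [0.004 0.004 0.   ] turn 0.004 tilt [-0.047  0.009 -0.999]
```

```bash
python3 -m crank '[[[0.004,0,-0.015],0],[[0.004,0,-0.025],0],[[0.004,0,-0.03],0],[[0.004,0,-0.03],0],[[0.004,0,-0.03],0]]'
python3 - <<'E'
from h import *
to([*rk(.017,-.119),.06])
E
```

```text
time: 52.15
position: [0.5418, -0.1958, 0.0611]
ee_rot: [1.073, 1.317, -1.117]
contact_force: [-3.0, -20.4, -4.9]
opening: 0.192
t 52.15 pos [ 0.5418 -0.1958  0.0611] rack [ 0.0162 -0.1179] yaw 9.26 F [ -3.  -20.4  -4.9] op 0.192
  shift [0.004 0.003 0.005] turn 0.001 tilt [-0.043  0.003 -0.999]
```

The bolt is against its hard stop (20 N). I release it, lift and check.

```bash
python3 -m crank '[[[0,0,0.01],0],[[0,0,0.01],0],[[0,0,0.01],0],[[0,0,0.01],0]]' 0.4
python3 -m crank '[[[-0.1,0,0],0],[[-0.2,0,0],0],[[-0.3,0,0],0],[[-0.4,0,0],0],[[-0.5,0,0],0],[[-0.5,0,0],0],[[-0.5,0,0],0]]'
python3 - <<'E'
from h import *
gears()
f=grab_frame("wrist");q=cloud(f).reshape(-1,3)
p=rk(.017,-.122)
k=(q[:,2]>.088)&(q[:,2]<.1)&(np.hypot(q[:,0]-p[0],q[:,1]-p[1])<.03)
c=(q[k].min(0)+q[k].max(0))/2
print("knob",k.sum(),c,torack(c))
to([*p,.06])
f=grab_frame("side");cv2.imwrite("pics/a5.png",cv2.resize(f["image"][130:350,200:450],(800,600),interpolation=cv2.INTER_CUBIC))
E
```

```text
time: 52.48
position: [0.5432, -0.1973, 0.0614]
ee_rot: [1.074, 1.316, -1.115]
contact_force: [1.4, 0.2, 0.3]
opening: 0.434
time: 53.07
position: [0.5494, -0.197, 0.1877]
ee_rot: [1.074, 1.314, -1.112]
contact_force: [0.4, 0.5, 0.1]
opening: 0.601
scene orange [259 224] 68 xy [ 0.5317 -0.0328] rack [0.0323 0.0446] ztop 0.094
scene orange [382 226] 83 xy [0.3647 0.2032] rack [-0.0948  0.3043] ztop 0.086
scene orange [247 236] 74 xy [ 0.5822 -0.0242] rack [0.0835 0.045 ] ztop 0.095
scene orange [236 250] 72 xy [ 0.6299 -0.0171] rack [0.1317 0.0444] ztop 0.095
scene blue [229 213] 102 xy [ 0.5455 -0.1161] rack [ 0.0326 -0.0398] ztop 0.095
scene blue [216 225] 109 xy [ 0.5941 -0.1132] rack [ 0.081  -0.0447] ztop 0.094
scene blue [203 238] 101 xy [ 0.6419 -0.1037] rack [ 0.1297 -0.043 ] ztop 0.095
side orange [336 199] 103 xy [ 0.6293 -0.017 ] rack [0.1311 0.0446] ztop 0.094
side orange [353 206] 105 xy [ 0.5823 -0.0241] rack [0.0836 0.0451] ztop 0.094
side orange [371 211] 92 xy [ 0.5314 -0.0331] rack [0.0319 0.0444] ztop 0.094
side orange [356 308] 157 xy [0.3662 0.2028] rack [-0.0934  0.3037] ztop 0.085
side blue [357 184] 83 xy [ 0.6421 -0.1043] rack [ 0.1298 -0.0436] ztop 0.094
side blue [373 190] 85 xy [ 0.5944 -0.1141] rack [ 0.0811 -0.0457] ztop 0.094
side blue [390 196] 86 xy [ 0.5456 -0.1172] rack [ 0.0325 -0.0409] ztop 0.093
knob 623 [ 0.54454797 -0.20069674  0.09202489] [ 0.01808758 -0.12317307]
t 53.22 pos [ 0.5479 -0.197   0.1854] rack [ 0.022  -0.1201] yaw 9.36 F [-0.4 -0.4  0.6] op 0.605
  shift [0.502 0.001 0.013] turn 0.002 tilt [-0.043  0.004 -0.999]
```

View pics/a5.png

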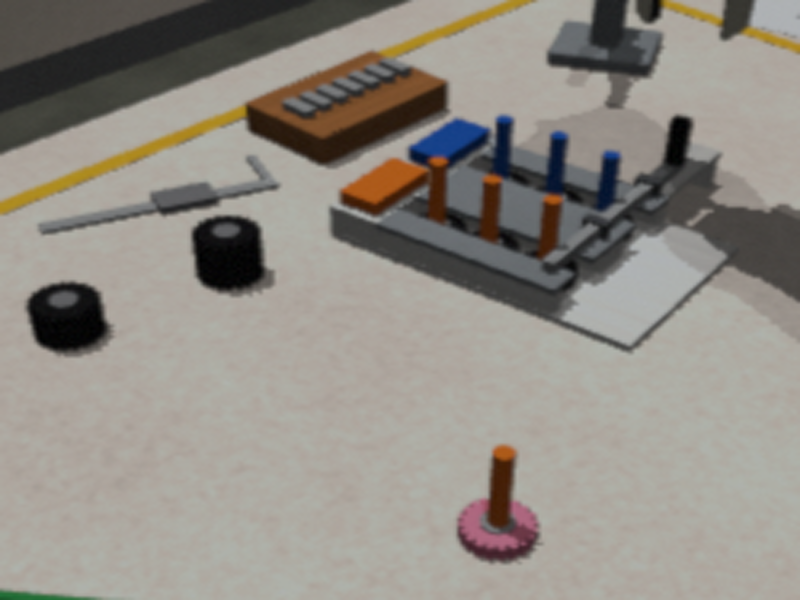

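The bolt now lies across both slots in front of the front stems, with the knob at rack y = -123 mm. All six gears are in and the gripper is clear, so I hand in.

```bash
python3 -c "
from workcell import *
print(hand_in())"
```

```text
the job is handed in; nothing more can be done
None
```

I drew the bolt back to its hard stop and put all six stemmed gears in their lanes: three blue in the right lane, three orange in the left. Then I pushed the bolt shut to its stop and handed the job in at about 53 s. No verdict was reported.

- **Gears:** in the last check all six stood upright with stem tops at about 94 mm, so flat on the lane floor. Their rack x was about 32, 82 and 131 mm, and each was within about 5 mm of its lane's centre line.
- **Bolt:** the knob was at rack y of about -123 mm, against -122 mm for fully shut. The stop took 20 N, and the gripper was clear above it.
- **Left alone:** I never went to the stacks, calculator, pencil or pink look-alike. The look-alike measured the same place throughout, and the others looked undisturbed in the pictures, but I did not measure them at the end.

**Mishaps along the way:**
- The first gear slipped about 22 mm in the grip because I lifted too early, so I regripped it on the apron.
- One orange gear was knocked about 5 cm aside during the run; I found it again by camera and put it in.
- The tool tilt drifted to about 0.04 rad, and I allowed for it when sliding the last gears in.

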